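# Run the gold chocolates from the dispenser into the pan

## Robot

A 6-joint arm with a two-finger parallel gripper is mounted at the origin on the work surface. World frame = base frame: x ahead of the robot, y to its left, z up, the work surface at z = 0. Lengths are in m, angles in rad, forces in N, time in s.
With the tool pointing down it reaches from about 0.3 to 0.875 m from the base axis. Payload 4.2 kg.
Tool frame: the origin (TCP) lies at the very end of the fingers, on their centre line; the grasp point (between the pads) lies 19 mm behind it; z points along the fingers, y is the direction in which the jaws open and shut (so a half turn about z gives the same grasp; the last joint's range is limited). The gripper opens to 85 mm and grips with 20 to 120 N. Pads are 22 mm wide; open, the fingers measure 114 mm over their backs; the gripper's body (76 mm by 85 mm) begins 54 mm behind the grasp point. The pads swing forward as they close: fully open they stand 13 mm farther back than shut.
Start: joints at [-1.214, 0.32, 1.565, -0, 1.257, -0.02], TCP at [0.212, -0.535, 0.201] pointing down, gripper open.
Joint ranges: [-3.11, 3.11], [-0.84, 2.01], [0.21, 2.61], [-1.34, 4.49], [0.05, 2.63], [-2.56, 2.56]. Speed limits (rad/s): [2.57, 2.57, 3.14, 3.14, 3.14, 3.14].

## Interface

Orientations are given as [roll, pitch, yaw] about the fixed x, y, z axes, in that order (R = Rz(yaw) Ry(pitch) Rx(roll)).
In Python, from cell import * gives the robot as it stands.
- The arm moves only by the tool carry_out, never from a script. Its argument "series" is one flat list of numbers, 7 for each row, row after row: the shift along the tool's x, y, z normalised to -1 to 1, where 1 is 20 cm, then the turn, a rotation vector about the tool's x, y, z normalised to -1 to 1, where 1 is 90 degrees, then the closure, from 0 (fully open) to 1 (shut). In form: [tx, ty, tz, ax, ay, az, jaw, tx, ty, tz, ax, ay, az, jaw, ...]. A call has exactly 5 rows; each row is the pose to reach, as a shift and turn from the pose commanded when the call began, along the tool's axes at that moment; what a row does not reach only later rows make up. A row lasts 1/10 s, in which the tool goes at most 50 mm and 8.59 degrees, less where a joint would pass 70% of its speed; a pose out of reach is approached as far as the arm can. A call with a number of a shift or a turn outside -1 to 1 is refused whole. A call with a gripper value outside its range is refused whole. The fingers move at their own pace and stop on an object; "newtons" is the grip in N (left out, the last holds). Time passes only in rows, so rows that repeat a pose let the fingers close, or fill a call up. It gives the time, the measured TCP pose, the force and the opening at its end, in the units of the state.
- read_state(): the state, without advancing time (a new reading comes with each control period).
- grab_frame(name): name is "scene" or "top"; returns a dict with "pixels" (384x512x3 uint8, blue, green, red), "z_map" (384x512 float32, m along the optical axis (not along the pixel's ray), 0 where there is no reading), "fx", "fy", "cx", "cy" (pixels), "R" (3x3) and "t" (3): a world point X has camera coordinates R X + t. Camera axes: x right, y down, z forward; pixel columns grow to the right and rows downward; lengths in m; the calibration is good to about 2 mm. A picture is of the moment at which its call begins.
- hand_in(): hands the job in, once; it reports no verdict.
The state is a dict: "time_s": time; "joint_positions": joint angles; "qvel": joint speeds; "effort": joint torques, N m; "position": TCP position; "orientation": TCP orientation; "contact_force": force on the tool from outside, world axes, zero at the start; "wrist_torque": the same for the moment, N m; "width": finger opening in m.
Only numpy, scipy, OpenCV 4.12 (cv2) and the standard library are available. Lean on these libraries where they do the work, as an engineer would, in place of code of your own. Each camera call takes 0.05 s, during which the arm holds its last target.

## Task

Run the gold-wrapped chocolate balls out of their dispenser: with the fingertips gently push the steel pan that stands in front of it straight back under the spout until it stops against the dispenser, then press the blue paddle of that dispenser's lever down, keep it down until all five balls have rolled into the pan, and let it come up again so that the gate shuts. Only push and press: do not lift or tip the pan, do not touch the chocolates, and leave the other two dispensers and everything else alone.

Things in the scene. Friction and masses are not known exactly. Their poses are not given: they have to be found in the camera images.
- gold_dispenser: Fixed dispenser, five balls in gold foil in two columns in its clear bin (rim 245 mm high). Steel stand 110 mm wide, 175 deep. Origin: on the bench below the middle of its front plate (88 mm high, the pan's stop). x points from front to back, z up, y level across. Balls drop from its downspout (x -80 to -45 mm, bottom at z 85 mm); bin's front wall at x +20 mm.
- gold_lever (a joint): Rocking lever over the gold dispenser's spout, rad: 0 = at rest, gate shut; 0.8 = paddle fully down at its stop, gate lifted 42 mm. The gate, hung on the lever's rear end, lets balls through from about 0.55 on. A spring returns it; at the paddle it takes 2 N to start, 6.5 N at the stop. Pivot at x -39, y 0, z 185 mm in the dispenser's frame.
- gold_paddle (a point): Middle of the top of the blue paddle (36 mm along the lever, 42 across, 10 thick) at the front end of the gold dispenser's lever; moves with it. In the dispenser's frame: at rest x -92, y 0, z 218 mm, front edge 0.4 rad up; fully pressed x -100, z 170 mm, front edge 0.4 rad down.
- pan: Loose steel pan, 0.5 kg, out in front of the gold dispenser. Flange 176 mm (x) by 162 (y), 62 to 65 mm high; walls 158 by 144 mm, so an upright finger meets the flange first. Origin: middle of the underside. Home, its far flange touches the dispenser's front plate: origin at x -88 mm in the dispenser's frame. Begins 60 to 90 mm short of that. Slides with 2 to 5 N.
- gold0: Centre of gold-foil ball 1 of 5 (26 mm diameter, 12 g), in the gold dispenser at first.
- gold1: Centre of gold-foil ball 2 of 5 (26 mm diameter, 12 g), in the gold dispenser at first.
- gold2: Centre of gold-foil ball 3 of 5 (26 mm diameter, 12 g), in the gold dispenser at first.
- gold3: Centre of gold-foil ball 4 of 5 (26 mm diameter, 12 g), in the gold dispenser at first.
- gold4: Centre of gold-foil ball 5 of 5 (26 mm diameter, 12 g), in the gold dispenser at first.
- red_dispenser: Fixed dispenser, three balls in red foil in two columns in its clear bin (rim 245 mm high). Steel stand 110 mm wide, 175 deep. Origin: on the bench below the middle of its front plate (88 mm high, the pan's stop). x points from front to back, z up, y level across. To be left alone.
- red_lever (a joint): Angle (rad) of the like lever of the red dispenser; 0 = at rest. To be left alone.
- spare_dispenser: Third dispenser of the same make, empty; same frame. To be left alone.
- spare_lever (a joint): Angle (rad) of the empty dispenser's lever; 0 = at rest. To be left alone.
- bowl: Bystander: round steel bowl, 210 mm across the rim, 85 mm high. Origin: middle of the underside.
- cup: Bystander: small steel measuring cup, 52 mm across, 55 mm high. Origin: middle of the underside.
- jar: Bystander: amber glass jar with a white cap, 64 mm across, 85 mm high. Origin: middle of the underside.
- nozzle: Bystander: steel piping nozzle, a cone 38 mm across and 52 mm high, standing point up. Origin: middle of the underside.
- red0: Centre of a red-foil ball (26 mm, 12 g) in the red dispenser; to be left alone.
- red1: Centre of a red-foil ball (26 mm, 12 g) in the red dispenser; to be left alone.
- red2: Centre of a red-foil ball (26 mm, 12 g) in the red dispenser; to be left alone.
Things that resemble listed ones, but are neither listed nor needed, are in the scene too. What is shaped like the pan but pink or purple is not meant.

How it is judged:
By the outcome, as a careful person would: the job done as asked, in the order asked, and still so for the second after the job is handed in, with the robot touching nothing.
It also fails if it takes over 42 s, if anything falls off the work surface, if the arm or the gripper's body presses on something with over 40 N, if the wrist force passes 120 N, or if a joint passes its speed limit or range.

## Working session

There is one attempt and no reset: what is moved stays moved. The work goes in short steps, Python scripts to look and compute and a tool call to move; the robot and the scene stay as the last step left them, time stands still between calls to the robot, and variables do not carry over. Pictures are saved under pics/ and viewed, and the job is handed in when it is done.

Besides the shell and the picture viewer there is one more tool, called after "Call:" in YAML: its name, and indented under it one key for each argument. carry_out: Moves the arm, as the interface text tells. Its arguments: {"type":"object","properties":{"series":{"type":"array"},"newtons":{"type":"number"}},"required":["series"]}

```bash
mkdir -p pics; ls; python3 - <<'E'
from cell import *
import cv2,numpy as np
print(read_state())
for n in("scene","top"):
    f=grab_frame(n); cv2.imwrite(f"pics/{n}0.png",f["pixels"]); np.savez(f"{n}0.npz",**f)
    print(n,f["fx"],f["fy"],f["cx"],f["cy"],f["R"],f["t"])
E
```

```text
pics
{'time_s': 0.0, 'joint_positions': array([-1.21400433e+00,  3.20292870e-01,  1.56569751e+00,  2.74984627e-05,
        1.25741761e+00, -2.00161502e-02]), 'qvel': array([-0.00124397, -0.00056166,  0.00020846, -0.00122459,  0.00196248,
       -0.00195135]), 'effort': array([ 1.49004460e-03, -4.15516627e+01, -2.34161192e+01,  1.35453520e-04,
        8.35620740e-03, -1.10615440e-05]), 'position': array([ 0.21138326, -0.53414734,  0.20047459]), 'orientation': array([-3.13977821e+00, -6.24720821e-05,  3.76799587e-01]), 'contact_force': array([-0.84766909, -0.50646143,  0.37921939]), 'wrist_torque': array([-0.00531399,  0.03208269,  0.03710438]), 'width': 0.08554065470088058}
scene 459.81014515161166 459.81014515161166 260.8574460222046 191.0360302334221 [[-0.60097609  0.79924447  0.00600101]
 [ 0.62783933  0.47671109 -0.61527581]
 [-0.49461653 -0.36599838 -0.78828908]] [ 0.27671126 -0.22630919  1.82120178]
top 404.33034999055513 404.33034999055513 255.0495500154211 190.51483004008674 [[ 3.13479347e-03 -9.99876684e-01 -1.53879563e-02]
 [-9.90545691e-01 -9.94364890e-04 -1.37179613e-01]
 [ 1.37147395e-01  1.56725036e-02 -9.90426658e-01]] [0.03908505 0.52639543 1.28352817]
```

View pics/scene0.png

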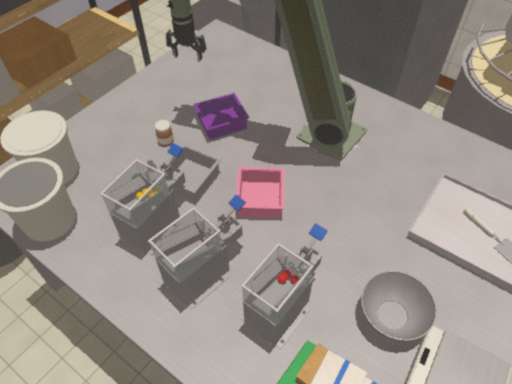

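View pics/top0.png

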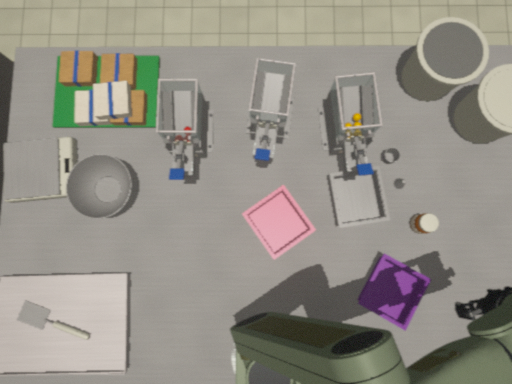

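The gold dispenser is at top (355,105), with its blue paddle at (364,169). The steel pan is at (357,197), the cup at (390,155), the nozzle at (400,183) and the jar at (426,222). Next I'll measure them.

```bash
cat > h.py <<'E'
import numpy as np,cv2
def load(n): return dict(np.load(n))
def ray(f,u,v,z):
    R,t=f["R"],f["t"]; d=R.T@np.array([(u-f["cx"])/f["fx"],(v-f["cy"])/f["fy"],1]); c=-R.T@t
    return c+d*(z-c[2])/d[2]
def cloud(f):
    h,w=f["z_map"].shape; u,v=np.meshgrid(np.arange(w),np.arange(h)); z=f["z_map"]
    P=np.stack([(u-f["cx"])/f["fx"]*z,(v-f["cy"])/f["fy"]*z,z],-1)
    X=(P-f["t"])@f["R"]; X[z==0]=np.nan; return X
def proj(f,X):
    p=f["R"]@np.array(X)+f["t"]; return f["fx"]*p[0]/p[2]+f["cx"],f["fy"]*p[1]/p[2]+f["cy"]
def up(f,u0,v0,u1,v1,s,fn): cv2.imwrite(fn,cv2.resize(f["pixels"][v0:v1,u0:u1],None,fx=s,fy=s,interpolation=cv2.INTER_CUBIC))
E
python3 - <<'E'
from h import *
for n in("top","scene"):
    f=load(n+"0.npz"); X=cloud(f); hsv=cv2.cvtColor(f["pixels"],cv2.COLOR_BGR2HSV)
    m=cv2.inRange(hsv,(105,150,60),(125,255,255))
    k,l,s,c=cv2.connectedComponentsWithStats(m)
    for i in range(1,k):
        if s[i,4]>30: 
            P=X[l==i]; print(n,"blue",s[i],c[i].round(1),np.nanmedian(P,0).round(3),np.nanmin(P,0).round(3),np.nanmax(P,0).round(3))
f=load("top0.npz");up(f,300,60,440,240,4.4/1.35,"pics/z_top.png")
f=load("scene0.npz");up(f,90,100,250,260,3.7,"pics/z_sc.png")
# pan flange by height band
f=load("top0.npz");X=cloud(f)
m=np.zeros(X.shape[:2],np.uint8); reg=(slice(165,240),slice(310,405))
m[reg]=((X[reg][...,2]>0.056)&(X[reg][...,2]<0.072))
P=X[m>0]; print(len(P),P.min(0),P.max(0))
cv2.imwrite("pics/m.png",cv2.resize(m[140:250,300:410]*255,None,fx=5,fy=5,interpolation=0))
print(cv2.minAreaRect(P[:,:2].astype(np.float32)*1000))
# bin rim
m=np.zeros(X.shape[:2],np.uint8); reg=(slice(60,180),slice(310,400))
m[reg]=((X[reg][...,2]>0.238)&(X[reg][...,2]<0.252)); P=X[m>0]
print(len(P),cv2.minAreaRect(P[:,:2].astype(np.float32)*1000))
cv2.imwrite("pics/m2.png",cv2.resize(m[60:180,300:410]*255,None,fx=5,fy=5,interpolation=0))
E
```

```text
top blue [256 149  13  11 103] [262. 154.] [0.606 0.018 0.221] [0.59  0.001 0.212] [0.621 0.035 0.23 ]
top blue [357 164  16  11 127] [364.4 169. ] [ 0.562 -0.271  0.22 ] [ 0.547 -0.291  0.21 ] [ 0.579 -0.251  0.229]
top blue [170 169  13  10 118] [176.4 173.8] [0.548 0.26  0.22 ] [0.535 0.243 0.209] [0.564 0.278 0.228]
scene blue [169 145  12  11  86] [174.8 149.8] [ 0.566 -0.268  0.216] [ 0.551 -0.284  0.206] [ 0.58  -0.246  0.224]
scene blue [335 361  13  23  50] [341.9 371.5] [0.795 0.509 0.098] [0.768 0.504 0.093] [0.832 0.514 0.102]
746 [ 0.38782459 -0.43775204  0.05621255] [ 0.6023994  -0.13318817  0.07161195]
((502.8874206542969, -280.63165283203125), (177.71664428710938, 329.25933837890625), 9.784782409667969)
425 ((754.7161254882812, -253.95242309570312), (160.39508056640625, 114.35501098632812), 5.667567253112793)
```

View pics/z_top.png

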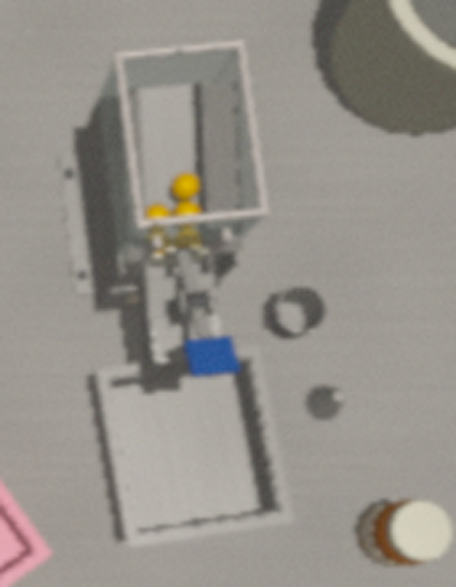

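View pics/z_sc.png

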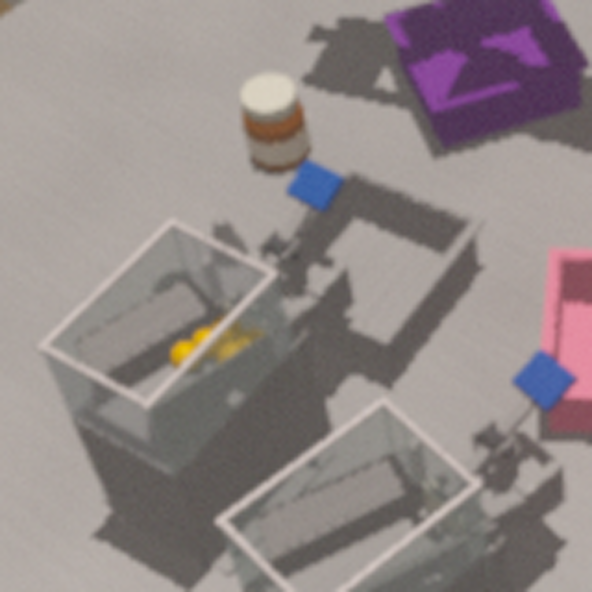

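View pics/m.png

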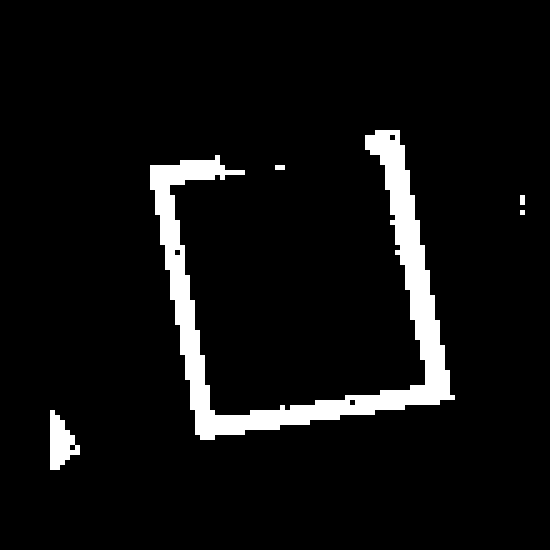

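View pics/m2.png

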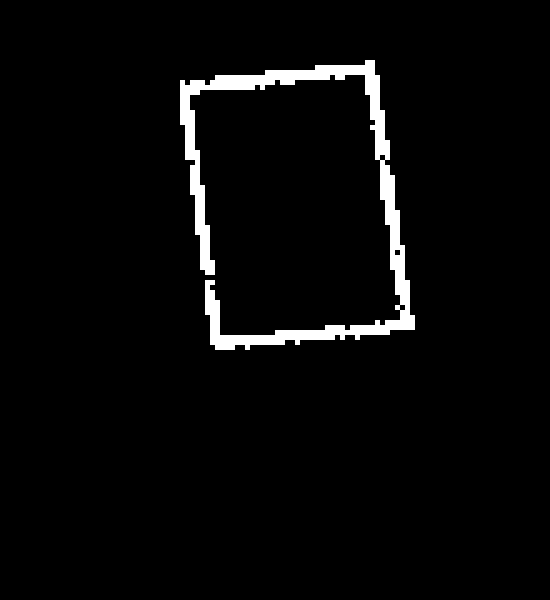

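```bash
python3 - <<'E'
from h import *
f=load("top0.npz");X=cloud(f)
def rect(zlo,zhi,v0,v1,u0,u1,zp):
    m=np.zeros(X.shape[:2],np.uint8); m[v0:v1,u0:u1]=(X[v0:v1,u0:u1,2]>zlo)&(X[v0:v1,u0:u1,2]<zhi)
    m=cv2.morphologyEx(m,cv2.MORPH_CLOSE,np.ones((2,2)))
    k,l,s,c=cv2.connectedComponentsWithStats(m,connectivity=8)
    i=1+np.argmax(s[1:,4]); v,u=np.nonzero(l==i)
    Q=np.array([ray(f,a,b,zp)[:2] for a,b in zip(u,v)])*1000
    P=X[l==i][:,:2]*1000; P=P[~np.isnan(P[:,0])]
    for S in(Q,P):
        r=cv2.minAreaRect(S.astype(np.float32)); print(r, cv2.boxPoints(r).round(0).tolist())
    return Q
print("pan");Q=rect(.054,.074,140,240,320,400,.065)
print("bin");B=rect(.236,.254,60,140,310,390,.245)
np.savez("q.npz",Q=Q,B=B)
hsv=cv2.cvtColor(f["pixels"],cv2.COLOR_BGR2HSV);m=cv2.inRange(hsv,(105,150,60),(125,255,255))
m[:,:340]=0;m[:,390:]=0;M=cv2.moments(m,True);print("paddle",ray(f,M["m10"]/M["m00"],M["m01"]/M["m00"],.218))
E
```

```text
pan
((501.64306640625, -294.81231689453125), (175.7284393310547, 162.302978515625), 8.888607025146484) [[402.0, -228.0], [427.0, -389.0], [601.0, -361.0], [576.0, -201.0]]
((506.87957763671875, -304.9604797363281), (182.20050048828125, 185.67359924316406), 9.381929397583008) [[402.0, -228.0], [432.0, -411.0], [612.0, -382.0], [582.0, -199.0]]
bin
((750.7955322265625, -256.374267578125), (159.48887634277344, 114.47261047363281), 5.8105058670043945) [[666.0, -208.0], [677.0, -321.0], [836.0, -305.0], [824.0, -191.0]]
((807.26708984375, -291.9959716796875), (257.5049133300781, 198.38584899902344), 5.5971999168396) [[669.0, -206.0], [689.0, -403.0], [945.0, -378.0], [926.0, -181.0]]
paddle [ 0.56279279 -0.27100386  0.218     ]
```

```bash
python3 - <<'E'
from h import *
from scipy.optimize import least_squares
T=load("top0.npz");S=load("scene0.npz")
# scene hand-read rim corners from zoom (3.7x, offset 90,100)
cs=[(172,221),(275,272),(149,404),(42,346)]
for u,v in cs:
    print("rim sc",ray(S,90+u/3.7,100+v/3.7,.245).round(4))
for u,v in [(350,176),(481,222),(388,350)]: print("pan sc",ray(S,90+u/3.7,100+v/3.7,.065).round(4))
hsv=cv2.cvtColor(S["pixels"],cv2.COLOR_BGR2HSV);m=cv2.inRange(hsv,(105,150,60),(125,255,255));m[:,200:]=0
M=cv2.moments(m,True);us,vs=M["m10"]/M["m00"],M["m01"]/M["m00"];print("pad sc",ray(S,us,vs,.218))
cz=4.4/1.35
for u,v in [(117,55),(243,43),(268,211),(138,223)]: print("rim top",ray(T,300+u/cz,60+v/cz,.245).round(4))
# line fits on the Q / B side pixel sets
q=np.load("q.npz")
for k in "QB":
    P=q[k]; r=cv2.minAreaRect(P.astype(np.float32)); 
    a=np.radians(r[2]); ax=np.array([np.cos(a),np.sin(a)]); ay=np.array([-ax[1],ax[0]])
    L=(P-r[0])@np.c_[ax,ay]
    for s in(-1,1):
        for d in(0,1):
            o=1-d; h=r[1][d]/2
            sel=(abs(L[:,d]*s-h)<9)&(abs(L[:,o])<r[1][o]/2-15)
            vx,vy,x0,y0=cv2.fitLine(L[sel].astype(np.float32),cv2.DIST_HUBER,0,.01,.01).ravel()
            ang=np.degrees(np.arctan2(vy,vx)); ang=(ang+45)%90-45
            print(k,s,d,sel.sum(),"yaw",round(r[2]+ang,2),"off",round(float((x0,y0)[d]),1))
# 3 other dispensers paddle-> bin not needed
E
```

```text
rim sc [ 0.6832 -0.3093  0.245 ]
rim sc [ 0.6715 -0.203   0.245 ]
rim sc [ 0.8235 -0.1869  0.245 ]
rim sc [ 0.8352 -0.2941  0.245 ]
pan sc [ 0.4451 -0.3611  0.065 ]
pan sc [ 0.4134 -0.2188  0.065 ]
pan sc [ 0.5842 -0.1856  0.065 ]
pad sc [ 0.5663228  -0.26554057  0.218     ]
rim top [ 0.8242 -0.1923  0.245 ]
rim top [ 0.8349 -0.3022  0.245 ]
rim top [ 0.6833 -0.3179  0.245 ]
rim top [ 0.6729 -0.2065  0.245 ]
Q -1 0 121 yaw 9.04 off -83.4
Q -1 1 135 yaw 8.91 off -76.8
Q 1 0 32 yaw 8.09 off 83.3
Q 1 1 131 yaw 8.72 off 76.7
B -1 0 79 yaw 5.78 off -75.8
B -1 1 120 yaw 5.76 off -53.4
B 1 0 85 yaw 5.48 off 75.7
B 1 1 110 yaw 5.6 off 53.3
```

```bash
cat >> h.py <<'E'
from scipy.spatial.transform import Rotation as Ro
def rel(s,pos,yaw):
    R0=Ro.from_euler("xyz",s["orientation"]); R1=Ro.from_euler("xyz",[np.pi,0,yaw])
    d=R0.inv().apply(np.array(pos)-s["position"])/.2; r=(R0.inv()*R1).as_rotvec()/(np.pi/2)
    return np.r_[d,r].round(4)
E
python3 - <<'E'
from h import *
from cell import read_state
s=read_state()
print(rel(s,(.375,-.307,.20),.0995)); print(s["time_s"])
T=load("top0.npz")
for p in [(380,253),(358,295),(430,285),(404,328)]: print("purple",ray(T,*p,.065).round(3))
E
```

```text
[ 1.1787e+00 -7.5540e-01  4.1000e-03 -1.0000e-03  1.0000e-04  1.7650e-01]
0.1
purple [ 0.326 -0.35   0.065]
purple [ 0.199 -0.278  0.065]
purple [ 0.23  -0.499  0.065]
purple [ 0.102 -0.414  0.065]
```

Call:
carry_out:
  series: [0.2, -0.13, 0, 0, 0, 0.06, 0, 0.4, -0.26, 0, 0, 0, 0.12, 0, 0.6, -0.38, 0, 0, 0, 0.177, 0, 0.8, -0.51, 0, 0, 0, 0.177, 0, 0.98, -0.63, 0, 0, 0, 0.177, 0]

```text
time_s: 0.6
position: [0.3482, -0.3434, 0.201]
orientation: [-3.141, 0.0, 0.099]
contact_force: [1.0, 0.7, 0.0]
width: 0.0854
```

```bash
python3 - <<'E'
from h import *
from cell import read_state
s=read_state()
print(s["position"],s["orientation"],s["contact_force"]);print(rel(s,(.375,-.307,.045),.0995))
E
```

```text
[ 0.34815167 -0.34339692  0.20100373] [-3.14097175e+00  1.90029101e-04  9.86918038e-02] [0.98399835 0.7461575  0.04476213]
[ 1.517e-01 -1.674e-01  7.801e-01 -4.000e-04  1.000e-04 -5.000e-04]
```

Call:
carry_out:
  series: [0.15, -0.17, 0, 0, 0, 0, 0, 0.15, -0.17, 0.2, 0, 0, 0, 0, 0.15, -0.17, 0.42, 0, 0, 0, 0, 0.15, -0.17, 0.62, 0, 0, 0, 0, 0.15, -0.17, 0.78, 0, 0, 0, 0]

```text
time_s: 1.1
position: [0.3731, -0.3075, 0.0431]
orientation: [-3.14, 0.002, 0.099]
contact_force: [1.0, 0.4, -0.2]
width: 0.0854
```

```bash
python3 - <<'E'
from h import *
from cell import *
s=read_state()
print(s["position"],s["orientation"],s["contact_force"])
for n in("top","scene"):
    f=grab_frame(n);np.savez(n+"1.npz",**f)
    if n=="top": up(f,290,60,450,260,3,"pics/t1.png")
    else: up(f,90,80,290,260,3,"pics/s1.png")
print(read_state()["position"])
E
```

```text
[ 0.37313964 -0.30751506  0.04311158] [-3.13999794e+00  1.60936901e-03  9.94121244e-02] [ 0.99834527  0.38932929 -0.16737842]
[ 0.37101515 -0.30595733  0.04153103]
```

View pics/t1.png

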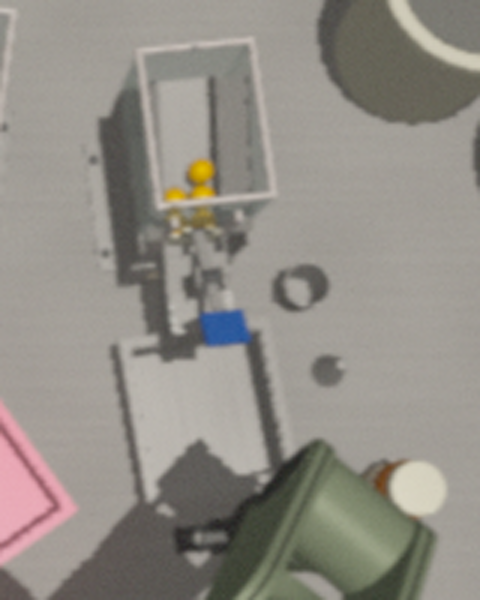

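View pics/s1.png

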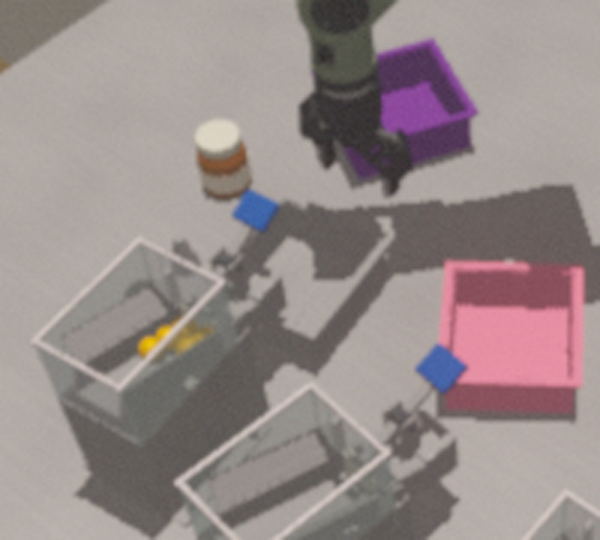

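Both views show the fingers lowered in front of the pan, around top (205,540) in the crop and clear of its near flange, with nothing touched. I'll push in small steps along the dispenser's x.

Call:
carry_out:
  series: [0.03, 0, 0, 0, 0, 0, 0, 0.06, 0, 0, 0, 0, 0, 0, 0.08, 0, 0, 0, 0, 0, 0, 0.1, 0, 0, 0, 0, 0, 0, 0.12, 0, 0, 0, 0, 0, 0]

```text
time_s: 1.7
position: [0.3987, -0.3065, 0.0462]
orientation: [3.14, -0.001, 0.099]
contact_force: [0.1, -0.3, 0.2]
width: 0.0852
```

Call:
carry_out:
  series: [0.02, 0, 0, 0, 0, 0, 0, 0.04, 0, 0, 0, 0, 0, 0, 0.06, 0, 0, 0, 0, 0, 0, 0.08, 0, 0, 0, 0, 0, 0, 0.1, 0, 0, 0, 0, 0, 0]

```text
time_s: 2.2
position: [0.4181, -0.3042, 0.0453]
orientation: [-3.142, 0.0, 0.099]
contact_force: [0.4, -1.5, 0.4]
width: 0.0853
```

Call:
carry_out:
  series: [0.02, 0, 0, 0, 0, 0, 0, 0.04, 0, 0, 0, 0, 0, 0, 0.06, -0.004, 0, 0, 0, 0, 0, 0.08, -0.008, 0, 0, 0, 0, 0, 0.1, -0.012, 0, 0, 0, 0, 0]

```text
time_s: 2.7
position: [0.4377, -0.2998, 0.0453]
orientation: [3.142, 0.0, 0.099]
contact_force: [0.3, -0.2, 0.2]
width: 0.0855
```

```bash
python3 - <<'E'
from h import *
from cell import *
for n in("top","scene"):
    f=grab_frame(n);np.savez(n+"2.npz",**f)
    if n=="top": up(f,290,60,450,260,3,"pics/t2.png")
    else: up(f,90,80,290,260,3,"pics/s2.png")
E
```

```text
(no output)
```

View pics/t2.png

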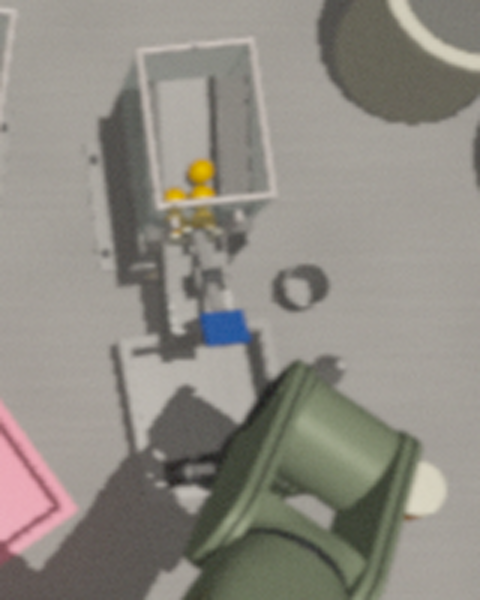

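View pics/s2.png

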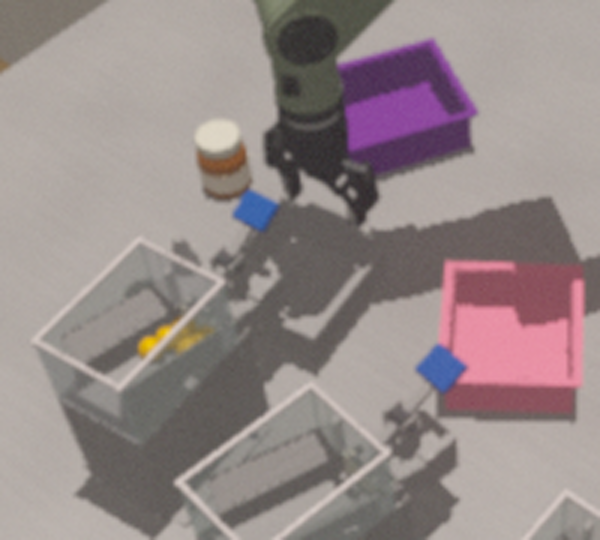

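```bash
python3 - <<'E'
from h import *
for n in (1,2):
    f=load(f"top{n}.npz");X=cloud(f);print(n)
    m=(X[...,2]>.055)&(X[...,2]<.073);m[:, :318]=0;m[:,400:]=0;m[:150]=0;m[250:]=0
    v,u=np.nonzero(m);Q=np.array([ray(f,a,b,.065)[:2] for a,b in zip(u,v)])*1000
    up({"pixels":(np.dstack([m]*3)*255).astype(np.uint8)},300,140,410,260,4,f"pics/mm{n}.png")
    # lowest fingers points
    reg=X[200:260,330:400]; 
f=load("top2.npz");X=cloud(f)
for v in range(196,232,2): print(v,(X[v,330:372:3,2]*1000).round(0).astype(int))
E
```

```text
1
2
196 [-1 11 69  1 -2 -2  0  4  6  1  6  2  4  4]
198 [-3  6 66  1  6  6  1  5  6  1  2  2  9  5]
200 [ 6 -1 62  7  5  5  7  5  1  6  4  8  4  3]
202 [ 0 -1 67 12  1  4 -2  3  5  6  0  8  5  5]
204 [  3  -1  63   1  -1   5  -6  -1   3   6   3   3  -3 377]
206 [  2   3  65  62   3   5   5   1   1  -1   2   8 221 387]
208 [  0   3  65  70   3   4  -2   1   4  -2   1   6 236 403]
210 [ -1   2  66  64   2   3   5   3  11   4   7 169 381 420]
212 [ -1  -4  10  63   1   2   2   0 189 158 161 207 399 431]
214 [ -2   0   6  66   4 141 166 191 195 157 192 214 412 447]
216 [  4  -2  -3  68   5 144 168 192 199 198 185 206 429 464]
218 [  2   0   6  65   4 143 169 194 196 159 187 410 445 476]
220 [ -3  -1   2  66   1   6 164 188 194 152 159 428 458 489]
222 [  5   5   0  64  61   2 147  62  62  68 161 443 475 499]
224 [  7   2   3  68  66  63  67  65  66  61 427 454 486 516]
226 [  1   0   1  68  66  67  66  -1   3   0 438 471 499 524]
228 [                  -2                    1                    3
                    1                    0 -9223372036854775808
                    1                    0                  -10
                   -4                  454                  484
                  511                  529]
230 [ -1   0   2  -1   2   3  -1   0   1   3 468 498 525 533]<stdin>:10: RuntimeWarning: invalid value encountered in cast
```

View pics/mm1.png

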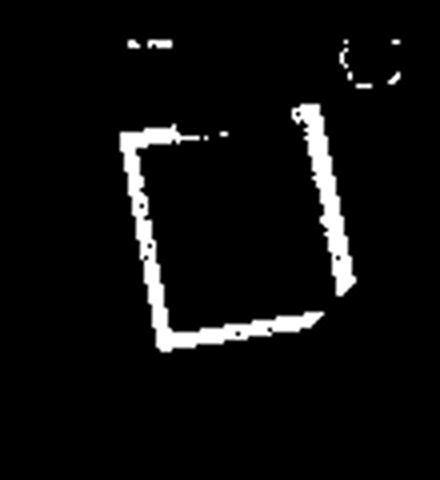

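View pics/mm2.png

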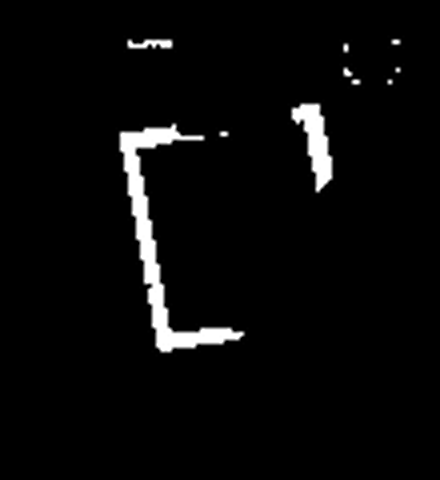

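```bash
python3 - <<'E'
from h import *
f=load("top2.npz");X=cloud(f)
for p in [(346,216),(350,216),(354,216),(360,213)]: print(p,X[p[1],p[0]].round(3))
f=load("scene2.npz");X=cloud(f)
# tips in crop: left tip (293,195), right tip (362,215)
for cu,cv in [(293,190),(293,196),(293,200),(293,205),(362,205),(362,213),(362,217),(362,221),(362,226)]:
    u,v=90+cu//3,80+cv//3; print((cu,cv),X[v,u].round(3),f["pixels"][v,u])
up(f,160,110,240,190,7,"pics/s2z.png")
E
```

```text
(346, 216) [ 0.436 -0.231  0.143]
(350, 216) [ 0.432 -0.234  0.185]
(354, 216) [ 0.431 -0.242  0.199]
(360, 213) [ 0.441 -0.262  0.187]
(293, 190) [ 0.447 -0.341  0.103] [52 52 58]
(293, 196) [ 0.451 -0.338  0.098] [65 68 74]
(293, 200) [ 0.45  -0.34   0.091] [87 90 96]
(293, 205) [ 0.439 -0.356  0.061] [103 105 112]
(362, 205) [ 0.445 -0.23   0.147] [50 48 53]
(362, 213) [ 0.435 -0.242  0.116] [50 49 58]
(362, 217) [ 0.437 -0.24   0.114] [47 47 56]
(362, 221) [ 0.434 -0.244  0.104] [58 54 62]
(362, 226) [ 0.435 -0.244  0.094] [126 128 136]
```

View pics/s2z.png

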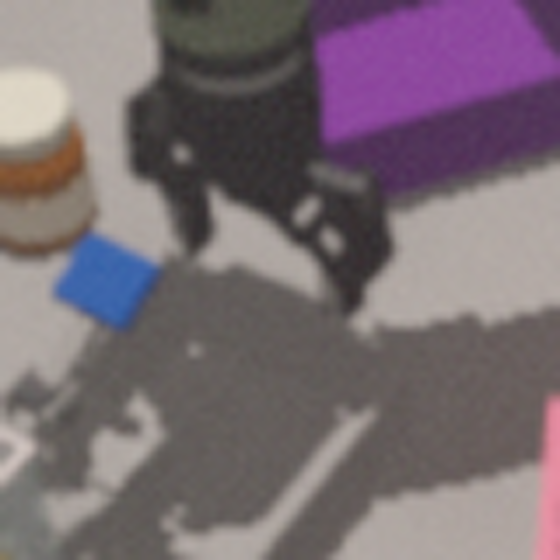

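```bash
python3 - <<'E'
from h import *
f=load("scene2.npz");X=cloud(f)
for u in (186,187,188,208,209,210,211):
  for v in range(138,160):
    if (u<200 and v<149) or (u>200 and v>146): print(u,v,(X[v,u]*1000).round(0),f["pixels"][v,u].sum()//3)
print(proj(f,(.4377+.005,-.2998+.05,.045)),proj(f,(.4377+.005,-.2998-.05,.045)),proj(f,(.44,-.25,.06)),proj(f,(.44,-.25,.1)))
E
```

```text
186 138 [ 459. -328.  146.] 50
186 139 [ 442. -348.  115.] 61
186 140 [ 451. -339.  122.] 62
186 141 [ 453. -338.  120.] 61
186 142 [ 453. -338.  115.] 65
186 143 [ 451. -342.  106.] 74
186 144 [ 450. -344.   98.] 86
186 145 [ 452. -343.   96.] 99
186 146 [ 455. -340.   94.] 101
186 147 [ 443. -355.   70.] 101
186 148 [ 437. -363.   55.] 101
187 138 [ 444. -340.  127.] 53
187 139 [ 443. -342.  120.] 52
187 140 [ 445. -341.  117.] 56
187 141 [ 447. -339.  115.] 54
187 142 [ 448. -339.  110.] 54
187 143 [ 447. -341.  103.] 54
187 144 [ 446. -343.   96.] 58
187 145 [ 451. -338.   98.] 69
187 146 [ 450. -340.   91.] 91
187 147 [ 435. -359.   61.] 109
187 148 [ 439. -356.   61.] 106
188 138 [ 436. -344.  117.] 51
188 139 [ 439. -342.  116.] 53
188 140 [ 440. -342.  112.] 51
188 141 [ 438. -344.  104.] 49
188 142 [ 443. -339.  106.] 49
188 143 [ 445. -338.  104.] 52
188 144 [ 444. -341.   96.] 58
188 145 [ 445. -339.   93.] 88
188 146 [ 432. -357.   65.] 123
188 147 [ 433. -356.   61.] 130
188 148 [ 437. -353.   61.] 105
208 147 [ 441. -243.  140.] 55
208 148 [ 443. -241.  138.] 54
208 149
[... 1104 characters left out ...]
 57.] 99
210 159 [ 424. -258.   53.] 93
211 147 [ 440. -230.  147.] 51
211 148 [ 444. -226.  149.] 50
211 149 [ 444. -227.  143.] 56
211 150 [ 445. -226.  140.] 60
211 151 [ 444. -227.  133.] 69
211 152 [ 427. -246.  101.] 73
211 153 [ 430. -244.  100.] 91
211 154 [ 370. -305.    2.] 130
211 155 [ 416. -259.   67.] 154
211 156 [ 415. -260.   60.] 156
211 157 [ 419. -257.   60.] 134
211 158 [ 423. -253.   61.] 114
211 159 [nan nan nan] 96
(np.float64(208.52544030530487), np.float64(164.65553321736024)) (np.float64(187.97141035072653), np.float64(152.2916657786929)) (np.float64(208.62795502276393), np.float64(161.41375403417936)) (np.float64(207.67728965002124), np.float64(153.83416808070737))
```

```bash
python3 - <<'E'
from h import *
f=load("scene1.npz");X=cloud(f)
up(f,180,90,240,150,9,"pics/s1z.png")
for n in(1,2):
  f=load(f"scene{n}.npz");X=cloud(f);g=f["pixels"].max(2).astype(int)
  m=(g<80)&(X[...,2]>.03)&(abs(X[...,0]-(.371,.4377)[n-1])<.03)&(abs(X[...,1]+.30)<.09)
  P=X[m]; i=np.argsort(P[:,2])[:12]; print(n,m.sum(),(P[i]*1000).round(0).tolist())
E
```

```text
1 652 [[376.0, -350.0, 86.0], [365.0, -350.0, 88.0], [373.0, -347.0, 91.0], [382.0, -349.0, 92.0], [370.0, -350.0, 92.0], [365.0, -349.0, 93.0], [368.0, -249.0, 96.0], [381.0, -349.0, 96.0], [379.0, -345.0, 97.0], [360.0, -251.0, 98.0], [373.0, -250.0, 99.0], [377.0, -347.0, 100.0]]
2 665 [[444.0, -341.0, 96.0], [446.0, -343.0, 96.0], [439.0, -340.0, 97.0], [451.0, -338.0, 98.0], [427.0, -246.0, 101.0], [438.0, -340.0, 102.0], [431.0, -346.0, 103.0], [447.0, -341.0, 103.0], [434.0, -244.0, 104.0], [445.0, -338.0, 104.0], [438.0, -344.0, 104.0], [451.0, -342.0, 106.0]]
```

View pics/s1z.png

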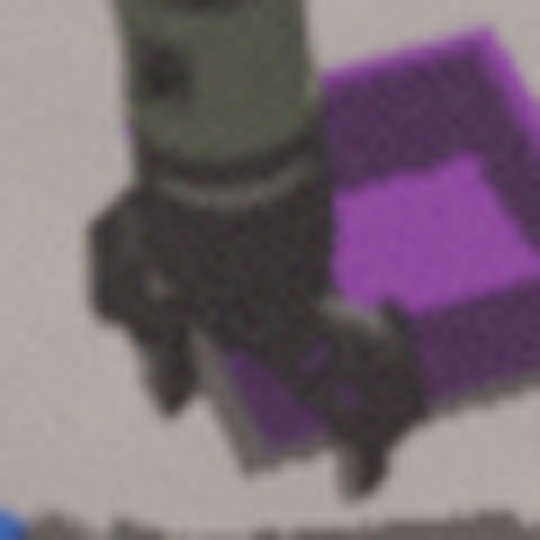

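The fingers passed above the pan and it hasn't moved. Depth puts the open fingertips at z≈0.09 while the reported TCP is 0.045, so they sit about 44 mm above it. I'll back off and go lower, checking the height by image.

Call:
carry_out:
  series: [-0.12, 0, 0, 0, 0, 0, 0, -0.24, 0, 0, 0, 0, 0, 0, -0.33, 0, 0, 0, 0, 0, 0, -0.33, 0, 0.08, 0, 0, 0, 0, -0.33, 0, 0.12, 0, 0, 0, 0]

```text
time_s: 3.3
position: [0.3709, -0.3064, 0.0209]
orientation: [-3.141, 0.0, 0.098]
contact_force: [-0.1, -0.5, -0.2]
width: 0.0852
```

```bash
cat > tip.py <<'E'
import sys
from h import *
from cell import *
s=read_state();p=s["position"];print(s["time_s"],p.round(4),s["contact_force"].round(1),s["wrist_torque"].round(2))
f=grab_frame("scene");np.savez(sys.argv[1]+"_s.npz",**f);X=cloud(f);g=f["pixels"].max(2).astype(int)
m=(g<80)&(X[...,2]>.02)&(abs(X[...,0]-p[0])<.03)&(abs(X[...,1]-p[1])<.09)
P=X[m]; i=np.argsort(P[:,2])[:8]; print(m.sum(),(P[i]*1000).round(0).tolist())
u,v=proj(f,p);u,v=int(u),int(v); up(f,u-50,v-60,u+50,v+40,6,"pics/"+sys.argv[1]+".png")
E
python3 tip.py d1
```

```text
3.3 [ 0.3709 -0.3064  0.0209] [-0.1 -0.5 -0.2] [0.08 0.02 0.04]
657 [[380.0, -348.0, 70.0], [375.0, -347.0, 71.0], [370.0, -250.0, 76.0], [372.0, -252.0, 77.0], [368.0, -348.0, 77.0], [371.0, -350.0, 77.0], [381.0, -346.0, 77.0], [365.0, -350.0, 78.0]]
```

View pics/d1.png

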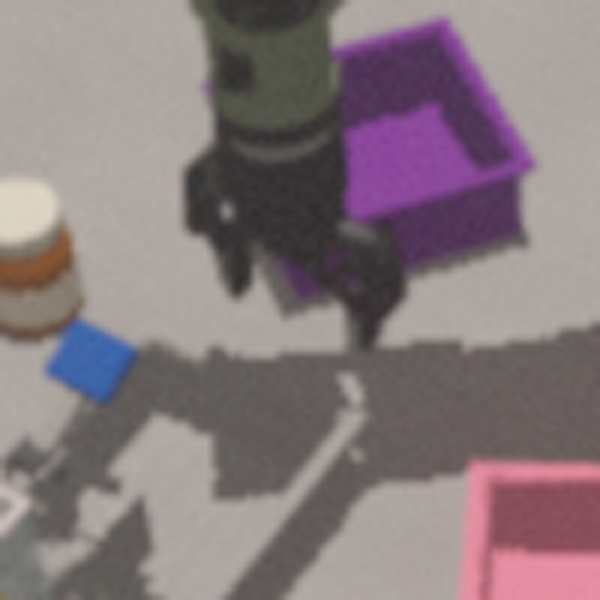

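Tips are at about z 0.066 (d1 crop at (365,345) and (238,295)), with the reported TCP at 0.021. Lowering gently.

Call:
carry_out:
  series: [0, 0, 0.02, 0, 0, 0, 0, 0, 0, 0.05, 0, 0, 0, 0, 0, 0, 0.07, 0, 0, 0, 0, 0, 0, 0.08, 0, 0, 0, 0, 0, 0, 0.08, 0, 0, 0, 0]

```text
time_s: 3.85
position: [0.3717, -0.3063, 0.005]
orientation: [-3.141, 0.0, 0.099]
contact_force: [0.4, 0.5, 0.1]
width: 0.0853
```

```bash
python3 tip.py d2
```

```text
3.85 [ 0.3717 -0.3063  0.005 ] [0.4 0.5 0.1] [ 0.    0.02 -0.02]
640 [[365.0, -354.0, 49.0], [382.0, -348.0, 55.0], [366.0, -250.0, 56.0], [376.0, -348.0, 57.0], [368.0, -350.0, 59.0], [358.0, -251.0, 60.0], [373.0, -350.0, 63.0], [377.0, -347.0, 63.0]]
```

View pics/d2.png

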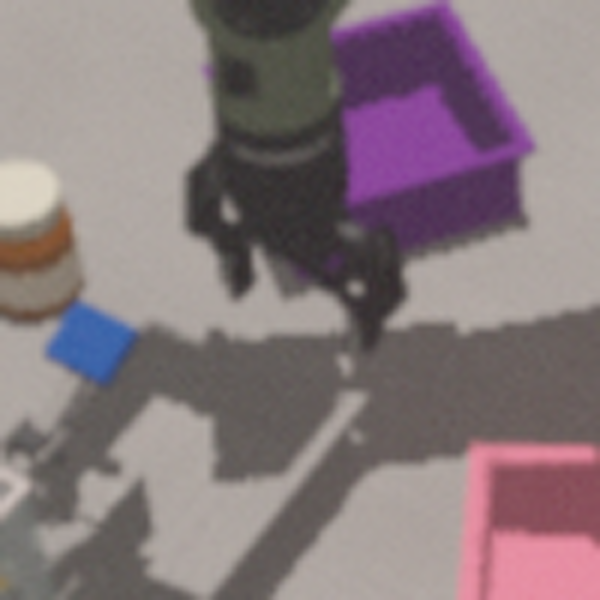

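Call:
carry_out:
  series: [0, 0, 0.03, 0, 0, 0, 0, 0, 0, 0.06, 0, 0, 0, 0, 0.04, 0, 0.06, 0, 0, 0, 0, 0.07, 0, 0.06, 0, 0, 0, 0, 0.1, 0, 0.06, 0, 0, 0, 0]

```text
time_s: 4.4
position: [0.3926, -0.3046, -0.0066]
orientation: [3.141, -0.001, 0.099]
contact_force: [-0.1, 0.7, 0.9]
width: 0.0854
```

Call:
carry_out:
  series: [0.02, 0, 0, 0, 0, 0, 0, 0.04, 0, 0, 0, 0, 0, 0, 0.06, 0, 0, 0, 0, 0, 0, 0.08, 0, 0, 0, 0, 0, 0, 0.1, 0, 0, 0, 0, 0, 0]

```text
time_s: 4.9
position: [0.4098, -0.3014, -0.0069]
orientation: [-3.139, 0.004, 0.1]
contact_force: [-4.6, 0.8, 3.4]
width: 0.0857
```

```bash
python3 tip.py d3
```

```text
4.9 [ 0.4098 -0.3014 -0.0069] [-4.6  0.8  3.4] [0.33 0.72 0.24]
619 [[408.0, -346.0, 46.0], [412.0, -343.0, 46.0], [417.0, -343.0, 50.0], [418.0, -346.0, 55.0], [416.0, -343.0, 56.0], [405.0, -245.0, 56.0], [403.0, -242.0, 57.0], [412.0, -341.0, 58.0]]
```

View pics/d3.png

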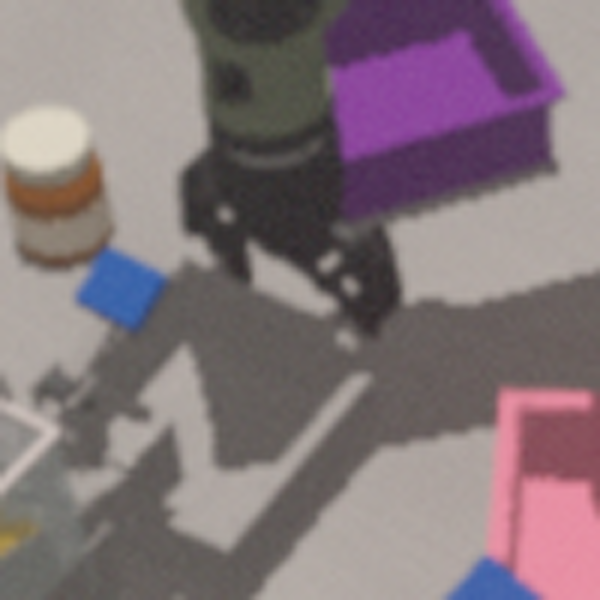

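```bash
cat > pan.py <<'E'
import sys
from h import *
from cell import *
s=read_state();print(s["time_s"],s["position"].round(4),s["contact_force"].round(1))
f=grab_frame("top");np.savez(sys.argv[1]+"_t.npz",**f);X=cloud(f)
m=(X[...,2]>.055)&(X[...,2]<.073);m[:, :322]=0;m[:,400:]=0;m[:140]=0;m[250:]=0
k,l,st,c=cv2.connectedComponentsWithStats(m.astype(np.uint8),connectivity=8)
i=[j for j in range(1,k) if st[j,4]>25 ]
for j in i:
    v,u=np.nonzero(l==j);Q=np.array([ray(f,a,b,.065)[:2] for a,b in zip(u,v)])*1000
    r=cv2.minAreaRect(Q.astype(np.float32)); print(st[j].tolist(),np.round(r[0],1),np.round(r[1],1),round(r[2],2),cv2.boxPoints(r).round(0).tolist())
img=f["pixels"].copy(); up(f,300,60,440,240,3.2,"pics/"+sys.argv[1]+"_t.png")
up({"pixels":(np.dstack([m]*3)*255).astype(np.uint8)},300,120,420,250,4,"pics/"+sys.argv[1]+"_m.png")
E
python3 pan.py e1
```

```text
4.95 [ 0.4107 -0.3016 -0.0069] [-3.3  0.9  1.2]
[372, 165, 14, 30, 151] [ 559.9 -359.5] [95.4 25.6] 14.82 [[511.0, -359.0], [517.0, -384.0], [609.0, -360.0], [603.0, -335.0]]
[331, 170, 30, 56, 287] [ 504.5 -235.7] [173.8  69.1] 15.29 [[412.0, -225.0], [430.0, -292.0], [597.0, -246.0], [579.0, -179.0]]
```

View pics/e1_t.png

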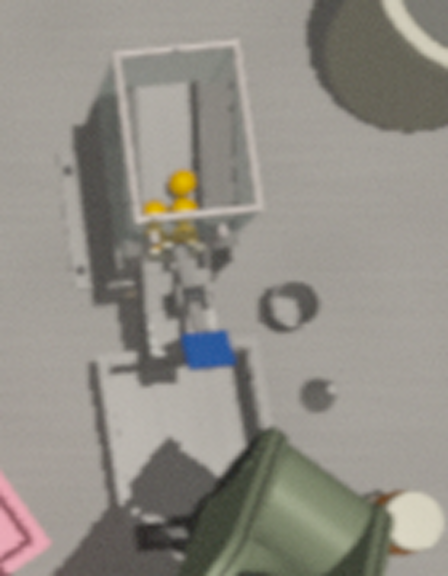

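View pics/e1_m.png

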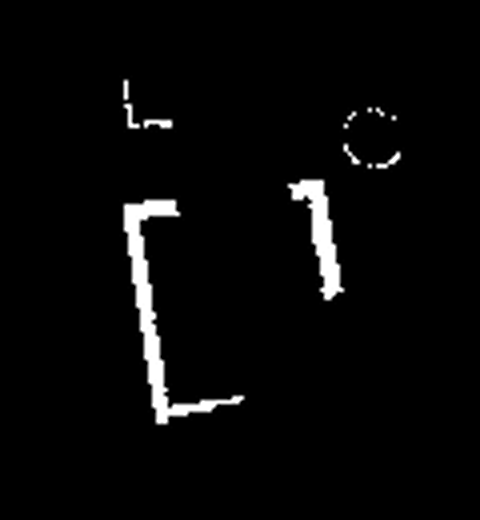

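The pan is moving: its near-left corner went from x 402 to about 410 mm. Continuing.

Call:
carry_out:
  series: [0.02, 0, 0, 0, 0, 0, 0, 0.04, -0.003, 0, 0, 0, 0, 0, 0.06, -0.006, 0, 0, 0, 0, 0, 0.08, -0.009, 0, 0, 0, 0, 0, 0.1, -0.012, 0, 0, 0, 0, 0]

```text
time_s: 5.5
position: [0.4319, -0.2983, -0.0068]
orientation: [3.141, -0.001, 0.098]
contact_force: [-2.4, -1.1, -0.6]
width: 0.0855
```

Call:
carry_out:
  series: [0.02, -0.003, 0, 0, 0, 0, 0, 0.04, -0.006, 0, 0, 0, 0, 0, 0.06, -0.009, 0, 0, 0, 0, 0, 0.08, -0.012, 0, 0, 0, 0, 0, 0.1, -0.015, 0, 0, 0, 0, 0]

```text
time_s: 6.0
position: [0.4512, -0.293, -0.0067]
orientation: [3.142, -0.0, 0.099]
contact_force: [-2.3, -0.3, -0.6]
width: 0.0855
```

```bash
python3 pan.py e2; python3 tip.py d4
```

```text
6.0 [ 0.4512 -0.293  -0.0067] [-2.3 -0.3 -0.6]
[331, 140, 12, 12, 28] [ 662.4 -214.7] [48.  24.7] 46.24 [[637.0, -223.0], [655.0, -241.0], [688.0, -206.0], [670.0, -189.0]]
[366, 153, 17, 26, 149] [ 601.9 -342.1] [81.8 42.4] 5.73 [[559.0, -325.0], [563.0, -367.0], [645.0, -359.0], [641.0, -317.0]]
[329, 157, 27, 56, 279] [ 545.5 -228. ] [174.7  62.4] 12.56 [[453.0, -217.0], [467.0, -277.0], [638.0, -239.0], [624.0, -179.0]]
6.05 [ 0.4519 -0.2931 -0.0066] [-1.1  0.1 -1.5] [-0.06  0.26 -0.03]
625 [[446.0, -337.0, 42.0], [455.0, -332.0, 52.0], [457.0, -335.0, 53.0], [452.0, -335.0, 54.0], [455.0, -337.0, 55.0], [447.0, -238.0, 56.0], [445.0, -235.0, 56.0], [452.0, -334.0, 59.0]]
```

View pics/e2_t.png

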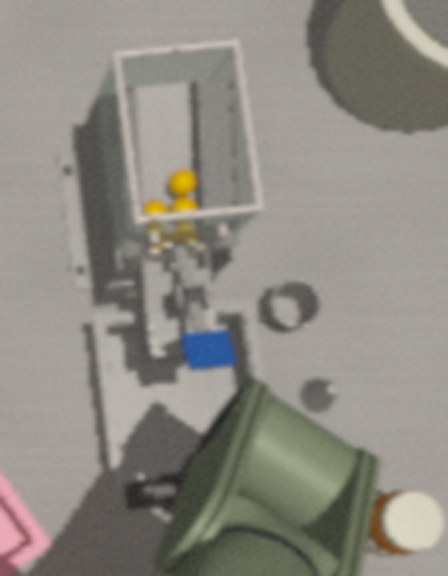

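View pics/d4.png

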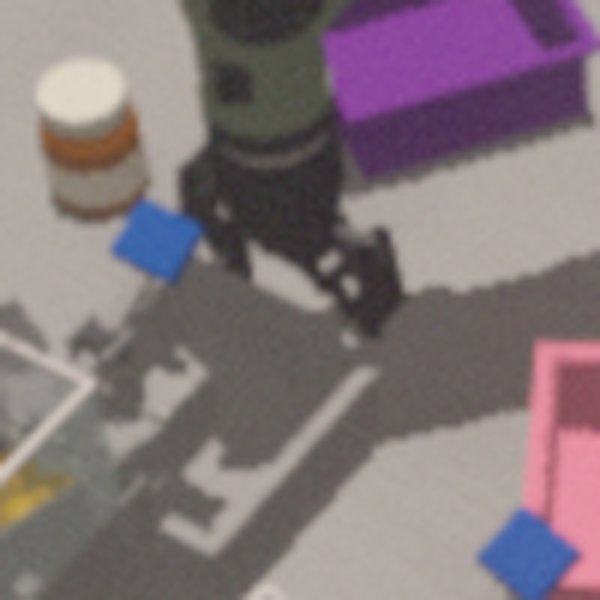

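Call:
carry_out:
  series: [0.015, -0.002, 0, 0, 0, 0, 0, 0.03, -0.004, 0, 0, 0, 0, 0, 0.045, -0.006, 0, 0, 0, 0, 0, 0.06, -0.008, 0, 0, 0, 0, 0, 0.075, -0.01, 0, 0, 0, 0, 0]

```text
time_s: 6.6
position: [0.4656, -0.2897, -0.0066]
orientation: [3.141, 0.0, 0.099]
contact_force: [-4.9, -1.2, 2.4]
width: 0.0856
```

Call:
carry_out:
  series: [0.01, 0, 0, 0, 0, 0, 0, 0.02, 0, 0, 0, 0, 0, 0, 0.03, 0, 0, 0, 0, 0, 0, 0.03, 0, 0, 0, 0, 0, 0, 0.03, 0, 0, 0, 0, 0, 0]

```text
time_s: 7.1
position: [0.4717, -0.289, -0.0066]
orientation: [-3.142, -0.0, 0.099]
contact_force: [-3.2, -0.3, 2.5]
width: 0.0852
```

```bash
python3 pan.py e3
```

```text
7.1 [ 0.4717 -0.289  -0.0066] [-3.2 -0.3  2.5]
[328, 146, 23, 60, 288] [ 573.4 -225.3] [191.7  52. ] 6.74 [[475.0, -211.0], [481.0, -262.0], [672.0, -240.0], [666.0, -188.0]]
[366, 147, 15, 25, 140] [ 623.6 -339.7] [79.7 37.8] 6.46 [[582.0, -325.0], [586.0, -363.0], [665.0, -354.0], [661.0, -316.0]]
```

View pics/e3_t.png

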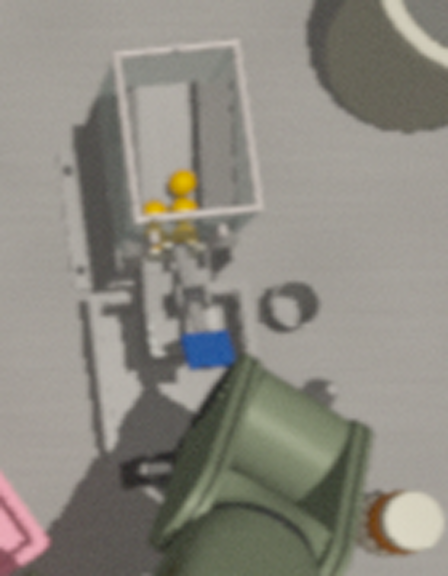

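Call:
carry_out:
  series: [0.006, 0, 0, 0, 0, 0, 0, 0.012, 0, 0, 0, 0, 0, 0, 0.018, 0, 0, 0, 0, 0, 0, 0.024, 0, 0, 0, 0, 0, 0, 0.03, 0, 0, 0, 0, 0, 0]

```text
time_s: 7.65
position: [0.4724, -0.2886, -0.0068]
orientation: [-3.14, 0.009, 0.1]
contact_force: [-20.1, -6.6, 12.4]
width: 0.0859
```

The force rose to 20 N with almost no further travel, so the pan is against its stop. Backing off.

Call:
carry_out:
  series: [-0.04, 0, 0, 0, 0, 0, 0, -0.1, 0, 0, 0, 0, 0, 0, -0.2, 0, 0, 0, 0, 0, 0, -0.3, 0, 0, 0, 0, 0, 0, -0.35, 0, -0.1, 0, 0, 0, 0]

```text
time_s: 8.15
position: [0.405, -0.294, 0.0115]
orientation: [-3.138, 0.004, 0.098]
contact_force: [0.1, 0.0, 0.1]
width: 0.0853
```

Call:
carry_out:
  series: [0, 0, -0.2, 0, 0, 0, 1, 0, 0, -0.4, 0, 0, 0, 1, 0, 0, -0.6, 0, 0, 0, 1, 0, 0, -0.8, 0, 0, 0, 1, 0, 0, -1.0, 0, 0, 0, 1]

```text
time_s: 8.65
position: [0.4081, -0.2953, 0.2151]
orientation: [3.141, -0.002, 0.099]
contact_force: [0.8, -1.1, 0.4]
width: 0.012
```

Call:
carry_out:
  series: [0, 0, -0.2, 0, 0, 0, 1, 0, 0, -0.4, 0, 0, 0, 1, 0, 0, -0.4, 0, 0, 0, 1, 0, 0, -0.4, 0, 0, 0, 1, 0, 0, -0.4, 0, 0, 0, 1]

```text
time_s: 9.15
position: [0.4074, -0.2949, 0.2918]
orientation: [-3.14, 0.001, 0.099]
contact_force: [-0.2, 0.1, 0.1]
width: 0.0002
```

```bash
python3 pan.py e4; python3 tip.py d5
```

```text
9.15 [ 0.4074 -0.2949  0.2918] [-0.2  0.1  0.1]
[328, 145, 57, 61, 709] [ 580.5 -281.3] [195.9 162.2] 5.74 [[475.0, -210.0], [491.0, -372.0], [686.0, -352.0], [670.0, -191.0]]
9.2 [ 0.4073 -0.2949  0.2916] [-0.2 -0.1 -0.2] [ 0.02  0.04 -0.04]
1117 [[414.0, -283.0, 335.0], [407.0, -280.0, 335.0], [413.0, -279.0, 336.0], [411.0, -280.0, 338.0], [414.0, -282.0, 339.0], [407.0, -279.0, 340.0], [410.0, -281.0, 341.0], [406.0, -280.0, 343.0]]
```

View pics/e4_t.png

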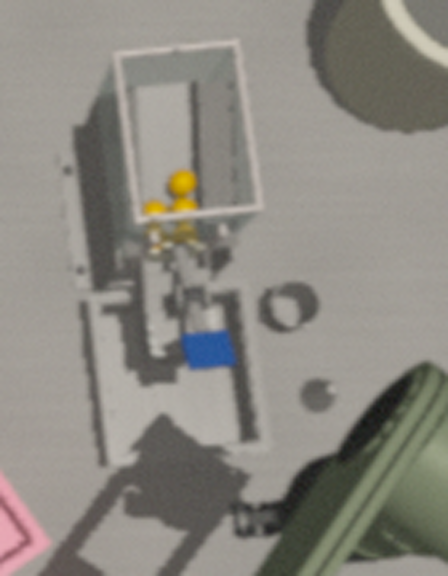

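View pics/d5.png

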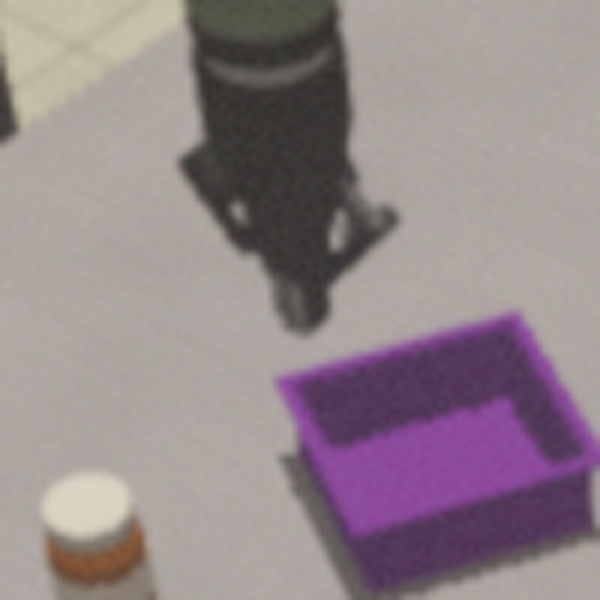

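The pan is home and squared: yaw 5.7°, near flange mid at x 0.483, about 8 mm off centre sideways. The fingers are shut, so next I'll calibrate the shut tip height.

```bash
python3 - <<'E'
from h import *
from cell import *
f=load("d5_s.npz");s=read_state();p=s["position"]
u0,v0=proj(f,p);u0,v0=int(u0),int(v0);tu,tv=u0-50+302/6,v0-60+330/6
print("tip px",tu,tv)
for dz in(0,.02,.03,.04,.045,.05,.06): print(dz,np.round(proj(f,p+[.0,0,dz]),1))
t=load("e4_t.npz")
for dz in(0,.02,.045,.07): print("top",dz,np.round(proj(t,p+[.0,0,dz]),1))
print(rel(s,(.5605,-.2725,.292),.0995))
E
```

```text
tip px 198.33333333333334 96.0
0 [198.8 101.8]
0.02 [198.2  97.1]
0.03 [197.9  94.6]
0.04 [197.6  92.2]
0.045 [197.4  91. ]
0.05 [197.3  89.7]
0.06 [196.9  87.2]
top 0 [382.9 222.7]
top 0.02 [385.3 222.2]
top 0.045 [388.3 221.6]
top 0.07 [391.5 221. ]
[ 7.734e-01 -3.600e-02 -3.700e-03 -1.400e-03  1.400e-03 -5.000e-04]
```

Call:
carry_out:
  series: [0.2, -0.01, 0, 0, 0, 0, 1, 0.4, -0.02, 0, 0, 0, 0, 1, 0.6, -0.03, 0, 0, 0, 0, 1, 0.773, -0.036, 0, 0, 0, 0, 1, 0.773, -0.036, 0.12, 0, 0, 0, 1]

```text
time_s: 9.75
position: [0.5662, -0.2726, 0.2693]
orientation: [3.14, -0.005, 0.102]
contact_force: [0.9, -0.4, -0.3]
width: -0.0002
```

Call:
carry_out:
  series: [0, 0, 0.1, 0, 0, 0, 1, 0, 0, 0.2, 0, 0, 0, 1, 0, 0, 0.25, 0, 0, 0, 1, 0, 0, 0.28, 0, 0, 0, 1, 0, 0, 0.28, 0, 0, 0, 1]

```text
time_s: 10.25
position: [0.5607, -0.2729, 0.2125]
orientation: [-3.141, 0.001, 0.099]
contact_force: [0.0, -0.4, 1.7]
width: 0.0002
```

```bash
python3 pan.py g1; python3 tip.py g1s;  python3 - <<'E'
from h import *
for n in("g1_t","g1s_s"):
    f=load(n+".npz");X=cloud(f);hsv=cv2.cvtColor(f["pixels"],cv2.COLOR_BGR2HSV);m=cv2.inRange(hsv,(105,150,60),(125,255,255))
    k,l,st,c=cv2.connectedComponentsWithStats(m)
    for i in range(1,k):
        if st[i,4]>10: print(n,st[i],np.nanmedian(X[l==i],0).round(3))
E
```

```text
10.25 [ 0.5607 -0.2729  0.2125] [ 0.  -0.4  1.7]
[328, 147, 21, 59, 305] [ 571.2 -224.1] [188.9  47.5] 5.04 [[475.0, -209.0], [479.0, -256.0], [667.0, -239.0], [663.0, -192.0]]
[377, 173, 6, 10, 43] [ 564.7 -357.3] [30.5 14. ] 5.74 [[549.0, -352.0], [550.0, -366.0], [581.0, -363.0], [579.0, -349.0]]
10.3 [ 0.5611 -0.2731  0.2135] [ 0.4  0.3 -0.2] [ 0.03 -0.03  0.01]
937 [[558.0, -261.0, 254.0], [565.0, -258.0, 257.0], [568.0, -259.0, 259.0], [558.0, -260.0, 260.0], [562.0, -260.0, 263.0], [566.0, -256.0, 263.0], [568.0, -259.0, 263.0], [566.0, -259.0, 266.0]]
g1_t [74 65  2 16 18] [0.921 0.649 0.058]
g1_t [256 150  13  10 101] [0.605 0.018 0.22 ]
g1_t [170 169  13  10 115] [0.548 0.26  0.22 ]
g1s_s [231 197  12  12  75] [0.609 0.02  0.218]
g1s_s [344 361   4   5  11] [0.775 0.507 0.098]
g1s_s [338 370   6   8  16] [0.804 0.509 0.098]
```

View pics/g1_t.png

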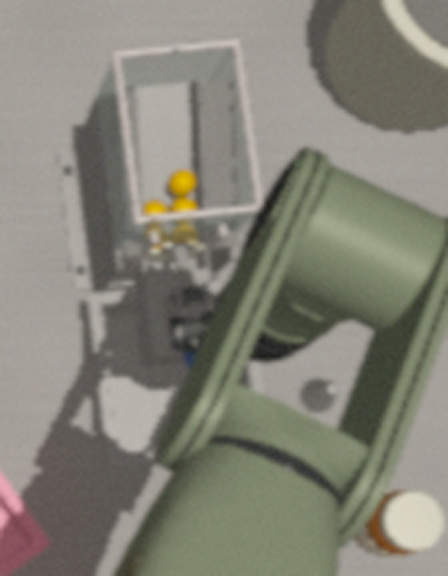

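View pics/g1s.png

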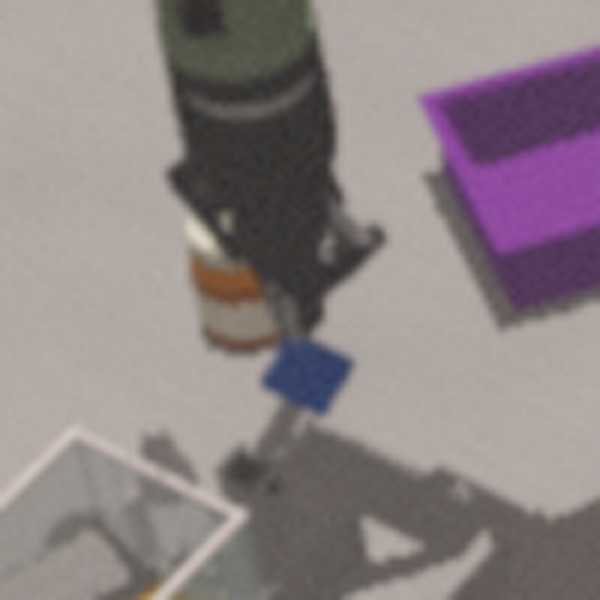

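The shut tips are right over the paddle (tip crop (300,330), paddle (308,376)) and about 20 mm above it. Pressing down.

Call:
carry_out:
  series: [0, 0, 0.05, 0, 0, 0, 1, 0, 0, 0.1, 0, 0, 0, 1, 0, 0, 0.14, 0, 0, 0, 1, 0, 0, 0.18, 0, 0, 0, 1, 0, 0, 0.22, 0, 0, 0, 1]

```text
time_s: 10.85
position: [0.5604, -0.2731, 0.1689]
orientation: [3.141, 0.001, 0.099]
contact_force: [-2.5, 0.3, 4.1]
width: -0.0001
```

Call:
carry_out:
  series: [0, 0, 0.03, 0, 0, 0, 1, 0, 0, 0.06, 0, 0, 0, 1, 0, 0, 0.08, 0, 0, 0, 1, 0, 0, 0.1, 0, 0, 0, 1, 0, 0, 0.1, 0, 0, 0, 1]

```text
time_s: 11.35
position: [0.5599, -0.2731, 0.1489]
orientation: [-3.141, 0.002, 0.099]
contact_force: [-4.3, 0.0, 6.3]
width: -0.0001
```

```bash
python3 tip.py g2s
```

```text
11.35 [ 0.5599 -0.2731  0.1489] [-4.3  0.   6.3] [-0.06  0.77 -0.02]
802 [[557.0, -261.0, 189.0], [568.0, -260.0, 189.0], [561.0, -258.0, 189.0], [553.0, -261.0, 190.0], [567.0, -260.0, 193.0], [565.0, -262.0, 195.0], [558.0, -259.0, 196.0], [567.0, -255.0, 196.0]]
```

View pics/g2s.png

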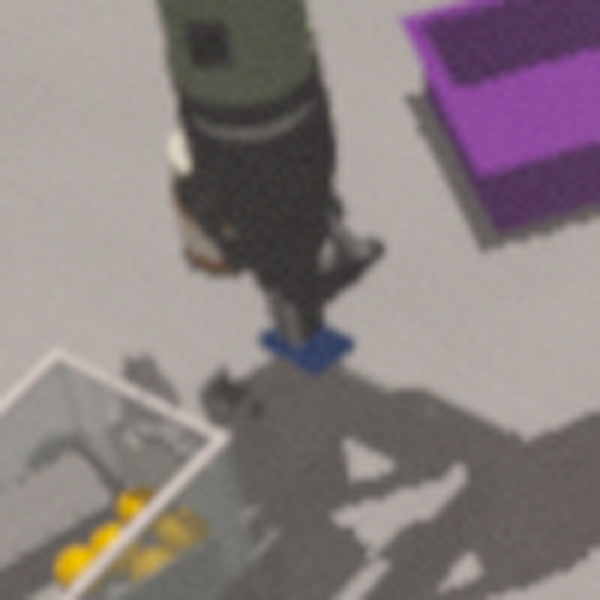

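Call:
carry_out:
  series: [0, 0, 0.012, 0, 0, 0, 1, 0, 0, 0.024, 0, 0, 0, 1, 0, 0, 0.036, 0, 0, 0, 1, 0, 0, 0.04, 0, 0, 0, 1, 0, 0, 0.04, 0, 0, 0, 1]

```text
time_s: 11.9
position: [0.5608, -0.2731, 0.1436]
orientation: [3.141, -0.001, 0.099]
contact_force: [-4.9, 1.9, 14.0]
width: -0.0002
```

```bash
python3 tip.py g3s
```

```text
11.9 [ 0.5608 -0.2731  0.1436] [-4.9  1.9 14. ] [ 0.22  0.95 -0.02]
811 [[565.0, -259.0, 183.0], [561.0, -258.0, 184.0], [569.0, -260.0, 185.0], [566.0, -263.0, 185.0], [560.0, -258.0, 188.0], [556.0, -258.0, 190.0], [559.0, -259.0, 191.0], [556.0, -262.0, 192.0]]
```

View pics/g3s.png

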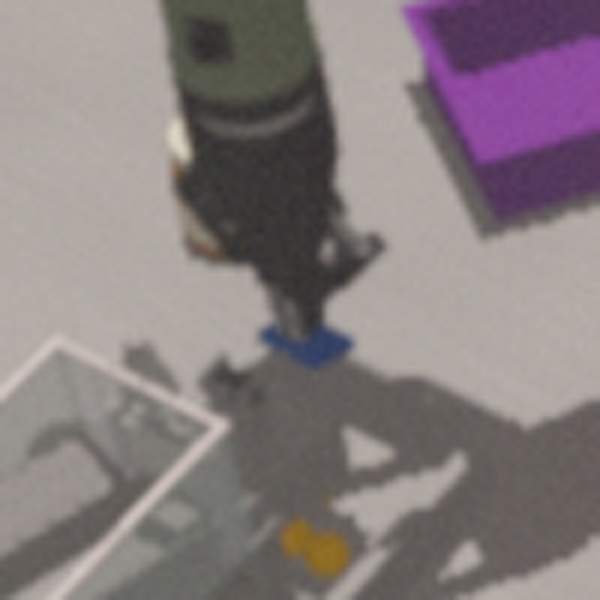

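At the stop: 14 N, and the balls are running out, visible at (310,550) below the bin. Holding the paddle down.

Call:
carry_out:
  series: [0, 0, 0, 0, 0, 0, 1, 0, 0, 0, 0, 0, 0, 1, 0, 0, 0, 0, 0, 0, 1, 0, 0, 0, 0, 0, 0, 1, 0, 0, 0, 0, 0, 0, 1]

```text
time_s: 12.45
position: [0.5608, -0.2731, 0.1436]
orientation: [3.14, -0.001, 0.099]
contact_force: [-5.7, 1.6, 13.8]
width: 0.0
```

Call:
carry_out:
  series: [0, 0, 0, 0, 0, 0, 1, 0, 0, 0, 0, 0, 0, 1, 0, 0, 0, 0, 0, 0, 1, 0, 0, 0, 0, 0, 0, 1, 0, 0, 0, 0, 0, 0, 1]

```text
time_s: 12.95
position: [0.5608, -0.2731, 0.1436]
orientation: [3.141, -0.001, 0.099]
contact_force: [-6.7, 2.0, 13.2]
width: -0.0003
```

Call:
carry_out:
  series: [0, 0, 0, 0, 0, 0, 1, 0, 0, 0, 0, 0, 0, 1, 0, 0, 0, 0, 0, 0, 1, 0, 0, 0, 0, 0, 0, 1, 0, 0, 0, 0, 0, 0, 1]

```text
time_s: 13.45
position: [0.5608, -0.2731, 0.1436]
orientation: [3.14, -0.001, 0.099]
contact_force: [-6.4, 2.3, 14.3]
width: -0.0
```

```bash
python3 - <<'E'
from h import *
from cell import *
s=read_state();print(s["time_s"],s["position"],s["contact_force"])
f=grab_frame("scene");up(f,90,120,240,260,4,"pics/k1s.png");g=grab_frame("top");up(g,300,60,440,240,3.2,"pics/k1t.png")
for n,f in(("s",f),("t",g)):
    m=cv2.inRange(cv2.cvtColor(f["pixels"],cv2.COLOR_BGR2HSV),(15,150,60),(32,255,255));k,l,st,c=cv2.connectedComponentsWithStats(m);X=cloud(f)
    for i in range(1,k):
        if st[i,4]>8: print(n,st[i],np.nanmedian(X[l==i],0).round(3))
E
```

```text
13.45 [ 0.56076525 -0.27313999  0.14359137] [-6.42163604  2.28147989 14.31793941]
s [186 173   6   6  32] [ 0.511 -0.286  0.023]
s [178 188   7  11  53] [ 0.595 -0.245  0.039]
t [341 171   6   6  16] [ 0.583 -0.248  0.023]
```

View pics/k1s.png

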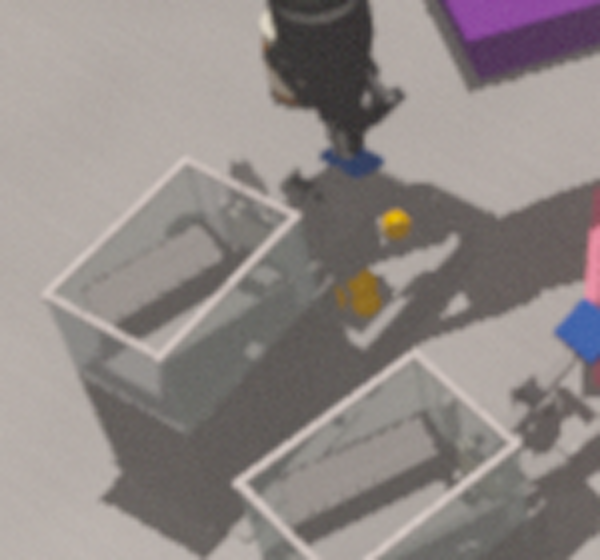

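View pics/k1t.png

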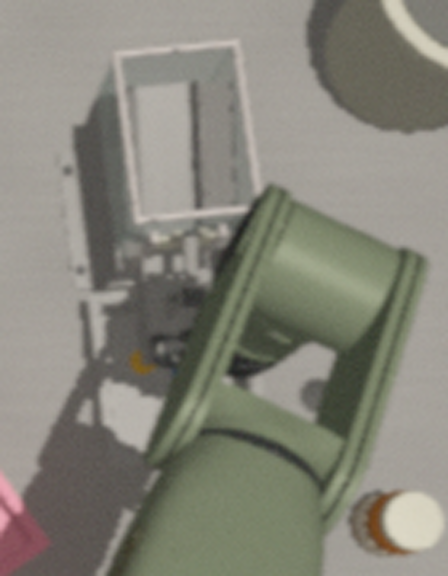

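Call:
carry_out:
  series: [0, 0, 0, 0, 0, 0, 1, 0, 0, 0, 0, 0, 0, 1, 0, 0, 0, 0, 0, 0, 1, 0, 0, 0, 0, 0, 0, 1, 0, 0, 0, 0, 0, 0, 1]

```text
time_s: 14.05
position: [0.5608, -0.2731, 0.1436]
orientation: [3.14, -0.001, 0.099]
contact_force: [-7.0, 1.9, 13.8]
width: -0.0001
```

Call:
carry_out:
  series: [0, 0, 0, 0, 0, 0, 1, 0, 0, 0, 0, 0, 0, 1, 0, 0, 0, 0, 0, 0, 1, 0, 0, 0, 0, 0, 0, 1, 0, 0, 0, 0, 0, 0, 1]

```text
time_s: 14.55
position: [0.5608, -0.2731, 0.1436]
orientation: [3.141, -0.001, 0.099]
contact_force: [-5.6, 1.4, 13.7]
width: 0.0001
```

```bash
python3 - <<'E'
from h import *
from cell import *
f=grab_frame("scene");up(f,150,150,220,220,8,"pics/k2s.png");X=cloud(f)
hsv=cv2.cvtColor(f["pixels"],cv2.COLOR_BGR2HSV)
m=cv2.inRange(hsv,(10,90,30),(34,255,255));m[:150]=0;m[220:]=0;m[:,:150]=0;m[:,220:]=0
for r in range(165,205): 
    s="".join("#" if m[r,c] else "." for c in range(160,200)); print(r,s) if "#" in s else None
E
```

```text
172 ...........................####.........
173 ..........................######........
174 ..........................#######.......
175 .........................########.......
176 .........................########.......
177 ..........................######........
178 ..........................######........
179 ...........................####.........
187 ....................##..................
188 ...................####.................
189 ..................######................
190 .................#######................
191 .................#######................
192 ..............##.#######................
193 ..............##..#######...............
194 ..............###.#######...............
195 ..............###########...............
196 ...............#..#######...............
197 ..................#######...............
198 ...................#####................
```

View pics/k2s.png

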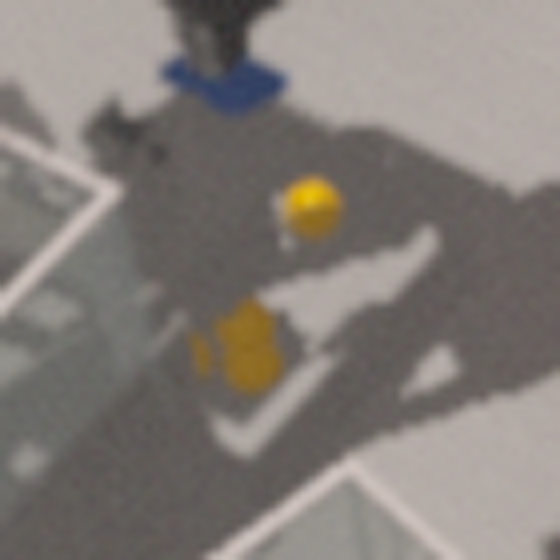

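The bin is empty. Four balls are visible in the pan and the fifth is hidden by the spout or arm. The balls have been still for over 1 s, so I'll let the lever come up and look from the top.

Call:
carry_out:
  series: [0, 0, -0.05, 0, 0, 0, 1, 0, 0, -0.12, 0, 0, 0, 1, 0, 0, -0.2, 0, 0, 0, 1, 0, 0, -0.28, 0, 0, 0, 1, 0, 0, -0.38, 0, 0, 0, 1]

```text
time_s: 15.1
position: [0.5612, -0.2726, 0.2167]
orientation: [-3.141, 0.0, 0.099]
contact_force: [-0.0, 0.4, 0.3]
width: -0.0002
```

Call:
carry_out:
  series: [0, 0, -0.15, 0, 0, 0, 1, 0, 0, -0.3, 0, 0, 0, 1, -0.2, 0, -0.4, 0, 0, 0, 1, -0.4, 0, -0.4, 0, 0, 0, 1, -0.6, 0, -0.4, 0, 0, 0, 1]

```text
time_s: 15.6
position: [0.4412, -0.2849, 0.2972]
orientation: [3.141, -0.002, 0.1]
contact_force: [0.1, -0.7, 0.3]
width: -0.0002
```

Call:
carry_out:
  series: [-0.2, 0, 0, 0, 0, 0, 1, -0.4, 0, 0, 0, 0, 0, 1, -0.6, 0, 0, 0, 0, 0, 1, -0.6, 0, 0, 0, 0, 0, 1, -0.6, 0, 0, 0, 0, 0, 1]

```text
time_s: 16.1
position: [0.3223, -0.2968, 0.2973]
orientation: [3.141, -0.002, 0.097]
contact_force: [-0.5, 0.2, 0.2]
width: 0.0001
```

```bash
python3 pan.py w1; python3 - <<'E'
from h import *
from cell import *
f=grab_frame("scene");up(f,90,120,240,260,4,"pics/w1s.png");np.savez("w1_s.npz",**f)
for n in("w1_t","w1_s"):
    f=load(n+".npz");X=cloud(f);hsv=cv2.cvtColor(f["pixels"],cv2.COLOR_BGR2HSV)
    for nm,m in(("blue",cv2.inRange(hsv,(105,150,60),(125,255,255))),("gold",cv2.inRange(hsv,(15,130,40),(34,255,255)))):
        k,l,st,c=cv2.connectedComponentsWithStats(m)
        for i in range(1,k):
            if st[i,4]>8: print(n,nm,st[i],np.nanmedian(X[l==i],0).round(3))
up(load("w1_t.npz"),320,130,400,230,6,"pics/w1z.png")
E
```

```text
16.1 [ 0.3223 -0.2968  0.2973] [-0.5  0.2  0.2]
[328, 140, 57, 66, 725] [ 588.6 -280.4] [212.4 162.2] 5.74 [[475.0, -210.0], [491.0, -372.0], [702.0, -351.0], [686.0, -189.0]]
w1_t blue [74 52  3 30 31] [0.943 0.649 0.059]
w1_t blue [116  71   2   9  10] [0.916 0.509 0.057]
w1_t blue [256 150  13  10 103] [0.605 0.018 0.22 ]
w1_t blue [357 164  16  10 128] [ 0.563 -0.272  0.22 ]
w1_t blue [170 169  14  10 118] [0.548 0.26  0.22 ]
w1_t gold [61 53 11 19 85] [0.961 0.684 0.057]
w1_t gold [ 79  52  15  30 163] [0.95  0.609 0.057]
w1_t gold [101  55  12  25 105] [0.942 0.542 0.056]
w1_t gold [121  55  14   8  45] [0.976 0.473 0.056]
w1_t gold [121  63  14  23 107] [0.925 0.469 0.056]
w1_t gold [60 73 11 10 38] [0.899 0.677 0.056]
w1_t gold [81 75  3  5  9] [0.91  0.623 0.056]
w1_t gold [135  91  10  18  47] [0.829 0.423 0.056]
w1_t gold [133  93   5   5   9] [0.847 0.443 0.057]
w1_t gold [134 110   9   9  26] [0.779 0.429 0.057]
w1_t gold [341 171   6   6  17] [ 0.583 -0.247  0.025]
w1_t gold [353 194   8   6  35] [ 0.508 -0.291  0.026]
w1_s blue [169 145  12  11  81] [ 0.565 -0.267  0.217]
w1_s blue [314 231   8   7  17] [0.559 0.271 0.215]
w1_s blue [339 361   9  16  39] [0.787 0.508 0.098]
w1_s gold [   0   18   77   70 3005] [ 0.313 -1.489 -0.064]
w1_s gold [186 172   7   7  38] [ 0.51  -0.287  0.021]
w1_s gold [177 188   8  11  61] [ 0.596 -0.246  0.04 ]
w1_s gold [307 369   5   6  12] [0.836 0.44  0.055]
w1_s gold [300 371   8   5  10] [0.846 0.429 0.055]
w1_s gold [297 375  14   9  43] [0.862 0.44  0.054]
```

View pics/w1z.png

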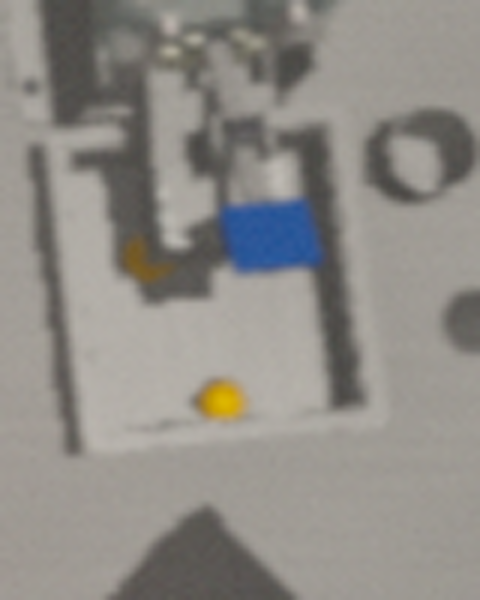

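View pics/w1s.png

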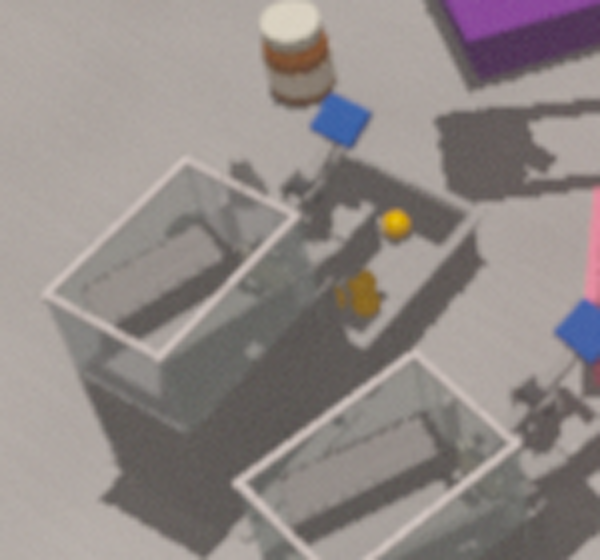

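```bash
python3 - <<'E'
from h import *
o=np.array([.656,-.2655]);a=.0998;ex=np.array([np.cos(a),np.sin(a)]);ey=np.array([-ex[1],ex[0]])
for n,(v0,v1,u0,u1) in(("w1_t",(135,182,335,375)),("w1_s",(183,204,168,192))):
    f=load(n+".npz");X=cloud(f);hsv=cv2.cvtColor(f["pixels"],cv2.COLOR_BGR2HSV)
    m=cv2.inRange(hsv,(12,70,30),(36,255,255))
    for v in range(v0,v1):
        for u in range(u0,u1):
            if m[v,u]:
                d=X[v,u,:2]-o; print(n,u,v,"disp",int(d@ex*1000),int(d@ey*1000),int(X[v,u,2]*1000),hsv[v,u])
f=load("w1_s.npz");up(f,165,175,195,210,16,"pics/w2.png")
E
```

```text
w1_t 342 169 disp -50 19 2 [19 75 98]
w1_t 343 169 disp -57 24 43 [19 75 99]
w1_t 341 170 disp -53 23 3 [ 18  88 104]
w1_t 342 170 disp -56 23 21 [ 19 126 109]
w1_t 343 170 disp -61 25 46 [ 18 117 107]
w1_t 340 171 disp -56 27 4 [19 72 99]
w1_t 341 171 disp -58 26 16 [ 19 134 112]
w1_t 342 171 disp -60 24 25 [ 20 171 112]
w1_t 343 171 disp -65 27 51 [ 20 136 111]
w1_t 344 171 disp -71 32 87 [19 89 95]
w1_t 340 172 disp -59 27 5 [ 19  83 105]
w1_t 341 172 disp -62 26 17 [ 20 152 111]
w1_t 342 172 disp -63 25 24 [ 20 169 115]
w1_t 343 172 disp -67 26 45 [ 18 148 112]
w1_t 344 172 disp -74 32 87 [19 95 97]
w1_t 340 173 disp -63 27 4 [ 18  84 103]
w1_t 341 173 disp -66 28 21 [ 20 150 114]
w1_t 342 173 disp -67 26 27 [ 20 183 117]
w1_t 343 173 disp -70 26 44 [ 20 146 110]
w1_t 344 173 disp -71 24 48 [ 18  94 100]
w1_t 341 174 disp -67 26 10 [ 19 129 111]
w1_t 342 174 disp -70 25 24 [ 20 165 119]
w1_t 343 174 disp -71 23 26 [ 20 173 118]
w1_t 344 174 disp -74 24 48 [ 19 149 111]
w1_t 345 174 disp -76 22 54 [ 19 119 107]
w1_t 346 174 disp -75 18 48 [ 19 117 105]
w1_t 347 174 disp -75 15 48 
[... 1609 characters left out ...]
183 191 disp -64 33 47 [ 19 133 140]
w1_s 173 192 disp 3 58 134 [ 18  73 105]
w1_s 174 192 disp -58 -5 22 [ 19 122 117]
w1_s 175 192 disp -71 -15 1 [ 17  92 116]
w1_s 177 192 disp -51 17 45 [ 19 116 117]
w1_s 178 192 disp -52 21 47 [ 19 171 131]
w1_s 179 192 disp -55 22 44 [ 19 180 139]
w1_s 180 192 disp -55 27 49 [ 20 188 137]
w1_s 181 192 disp -58 29 46 [ 20 181 135]
w1_s 182 192 disp -62 29 41 [ 19 177 134]
w1_s 183 192 disp -65 31 39 [ 20 141 136]
w1_s 174 193 disp -55 -3 21 [ 19 128 120]
w1_s 175 193 disp -59 -2 17 [ 19 139 125]
w1_s 176 193 disp -67 -6 6 [ 17  83 111]Traceback (most recent call last):
  File "<stdin>", line 9, in <module>
ValueError: cannot convert float NaN to integer
```

```bash
python3 - <<'E'
from h import *
o=np.array([.656,-.2655]);a=.0998;ex=np.array([np.cos(a),np.sin(a)]);ey=np.array([-ex[1],ex[0]])
f=load("w1_s.npz");X=cloud(f);hsv=cv2.cvtColor(f["pixels"],cv2.COLOR_BGR2HSV)
m=cv2.inRange(hsv,(12,70,30),(36,255,255))
for v in range(193,204):
    print(v,[(u,int(d@ex*1000),int(d@ey*1000),int(X[v,u,2]*1000)) for u in range(168,192) if m[v,u] and not np.isnan(X[v,u,0]) for d in [X[v,u,:2]-o]])
up(f,160,165,200,210,13,"pics/w2.png")
# gold-ish anywhere in dispenser, both views, loose threshold
for n,b in(("w1_t",(70,175,325,390)),("w1_s",(150,240,95,185))):
    f=load(n+".npz");hsv=cv2.cvtColor(f["pixels"],cv2.COLOR_BGR2HSV);m=cv2.inRange(hsv,(14,45,30),(36,255,255))
    q=np.zeros_like(m);q[b[0]:b[1],b[2]:b[3]]=m[b[0]:b[1],b[2]:b[3]];k,l,st,c=cv2.connectedComponentsWithStats(q)
    print(n,[st[i].tolist() for i in range(1,k) if st[i,4]>2])
E
```

```text
193 [(174, -55, -3, 21), (175, -59, -2, 17), (176, -67, -6, 6), (178, -51, 20, 42), (179, -54, 22, 40), (180, -53, 28, 46), (181, -57, 29, 41), (182, -61, 29, 37), (183, -74, 20, 17), (184, -88, 11, -4)]
194 [(174, -50, 0, 23), (175, -53, 2, 22), (176, -67, -7, 0), (177, -66, -1, 4), (178, -52, 18, 34), (179, -52, 23, 37), (180, -53, 27, 38), (181, -54, 31, 40), (182, -66, 23, 22), (183, -67, 27, 23), (184, -68, 30, 24)]
195 [(174, -46, 4, 25), (175, -53, 1, 16), (176, -63, -4, 0), (177, -64, 0, 3), (178, -54, 15, 24), (179, -58, 15, 19), (180, -57, 21, 24), (181, -57, 26, 27), (182, -62, 26, 22), (183, -64, 29, 22), (184, -69, 29, 16)]
196 [(174, -48, 0, 14), (175, -52, 2, 12), (176, -61, -3, -2), (177, -60, 2, 2), (178, -51, 17, 23), (179, -54, 19, 21), (180, -56, 22, 20), (181, -56, 27, 24), (182, -57, 30, 25), (183, -66, 26, 13), (184, -67, 29, 13)]
197 [(178, -52, 15, 15), (179, -50, 23, 23), (180, -53, 24, 20), (181, -54, 28, 22), (182, -58, 28, 17), (183, -58, 33, 19), (184, -62, 34, 17)]
198 [(179, -53, 17, 9), (180, -55, 21, 9), (181, -56, 24, 11), (182, -57, 28, 11), (183, -59, 31, 11)]
199 [(181, -52, 27, 11)]
200 []
201 []
202 []
203 []
w1_t [[340, 169, 10, 6, 35]]
w1_s [[173, 187, 12, 13, 108]]
```

View pics/w2.png

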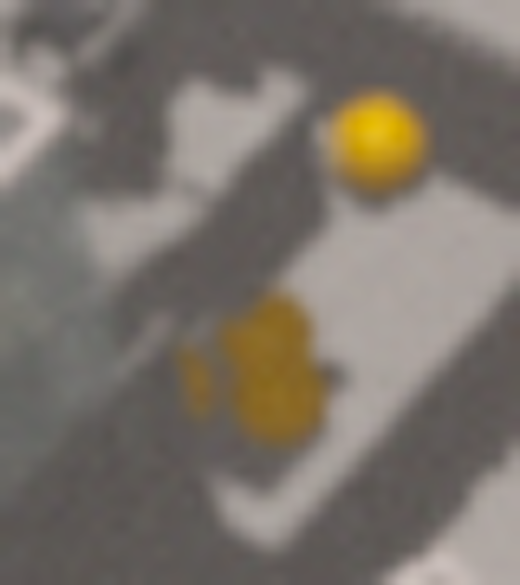

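```bash
python3 - <<'E'
from h import *
from scipy.optimize import least_squares
from cell import *
o=np.array([.656,-.2655]);a=.0998;ex=np.array([np.cos(a),np.sin(a)]);ey=np.array([-ex[1],ex[0]])
def D(P): return np.c_[(P[:,:2]-o)@ex,(P[:,:2]-o)@ey,P[:,2]]*1000
Xs=[]
for i in range(4):
    f=grab_frame("scene");Xs.append(cloud(f)); h=cv2.cvtColor(f["pixels"],cv2.COLOR_BGR2HSV)
    Xs[-1][cv2.inRange(h,(12,120,30),(36,255,255))==0]=np.nan
X=np.nanmedian(np.array(Xs),0)
def fit(sel,name):
    P=D(X[sel]);P=P[~np.isnan(P[:,0])]
    r=least_squares(lambda c:np.linalg.norm(P-c,axis=1)-13,P.mean(0)-[6,6,8],loss="soft_l1")
    print(name,len(P),r.x.round(1),"rms",np.sqrt(np.mean(r.fun**2)).round(1))
yy,xx=np.mgrid[:384,:512]
fit((yy>=188)&(yy<=192)&(xx>=177)&(xx<=183),"B")
fit((yy>=194)&(yy<=199)&(xx>=178)&(xx<=185),"A")
fit((yy>=170)&(yy<=181)&(xx>=183)&(xx<=194),"solo")
fit((yy>=190)&(yy<=197)&(xx>=172)&(xx<=175),"C")
Tt=[]
for i in range(4):
    f=grab_frame("top");Tt.append(cloud(f)); h=cv2.cvtColor(f["pixels"],cv2.COLOR_BGR2HSV)
    Tt[-1][cv2.inRange(h,(12,110,30),(36,255,255))==0]=np.nan
X=np.nanmedian(np.array(Tt),0)
fit((yy>=169)&(yy<=177)&(xx>=339)&(xx<=343),"topA");fit((yy>=172)&(yy<=177)&(xx>=344)&(xx<=350),"topB")
print(read_state()["time_s"])
E
```

```text
B 27 [-63.   20.3  39.1] rms 1.6
A 29 [-64.9  18.5  17.2] rms 4.6
solo 41 [-149.2  -11.2   14. ] rms 2.7
C 7 [-44.8  -6.9  20.9] rms 1.6
topA 17 [-66.3  28.9  33.3] rms 3.5
topB 10 [-78.1  24.2  35.4] rms 2.5
16.6<stdin>:10: RuntimeWarning: All-NaN slice encountered
<stdin>:24: RuntimeWarning: All-NaN slice encountered
```

```bash
python3 - <<'E'
from h import *
o=np.array([.656,-.2655]);a=.0998;ex=np.array([np.cos(a),np.sin(a)]);ey=np.array([-ex[1],ex[0]])
f=load("w1_s.npz");t=load("w1_t.npz")
def W(p): q=o+ex*p[0]/1000+ey*p[1]/1000; return [*q,p[2]/1000]
for p in [(-63,20,39),(-65,22,13),(-45,-7,13),(-65,-5,13),(-63,-6,39),(-75,0,13),(-63,5,60),(-63,20,65),(-85,20,13),(-40,20,13),(-62,0,100)]:
    print(p,"scene",np.round(proj(f,W(p)),1),"top",np.round(proj(t,W(p)),1))
X=cloud(f)
for v in range(180,200): print(v,[ (int(d@ex*1000),int(d@ey*1000),int(X[v,u,2]*1000)) if not np.isnan(X[v,u,0]) else None for u in range(170,187,2) for d in [np.nan_to_num(X[v,u,:2]-o)]])
for n,b in(("scene0",(160,180,90,190)),):
    g=load(n+".npz");up(g,120,150,200,210,8,"pics/s00.png")
up(f,120,150,200,210,8,"pics/w3.png")
E
```

```text
(-63, 20, 39) scene [180.  191.3] top [344.4 170.8]
(-65, 22, 13) scene [181.8 195.7] top [342.3 172.9]
(-45, -7, 13) scene [171.6 196.1] top [350.2 166.2]
(-65, -5, 13) scene [175.6 192.5] top [350.4 172.1]
(-63, -6, 39) scene [174.  188.2] top [352.3 170. ]
(-75, 0, 13) scene [178.5 191.2] top [349.3 175.2]
(-63, 5, 60) scene [175.7 185.7] top [350.4 169.1]
(-63, 20, 65) scene [179.  186.6] top [346.1 169.3]
(-85, 20, 13) scene [184.8 191.6] top [343.7 178.7]
(-40, 20, 13) scene [176.9 200.3] top [342.  165.5]
(-62, 0, 100) scene [172.6 177.9] top [354.7 166.2]
180 [(-31, 18, 132), (-35, 23, 131), (-38, 29, 131), (-43, 34, 130), (-48, 37, 126), (-58, 36, 116), (-67, 36, 106), (-78, 34, 93), (-138, -16, -1)]
181 [(-27, 22, 133), (-30, 28, 134), (-37, 29, 127), (-40, 36, 129), (-49, 35, 119), (-56, 37, 113), (-68, 34, 99), (-75, 36, 93), (-134, -13, -1)]
182 [(-22, 27, 137), (-30, 26, 128), (-31, 35, 133), (-40, 34, 122), (-49, 34, 113), (-54, 38, 110), (-63, 38, 101), (-73, 37, 90), (-130, -11, -1)]
183 [(-18, 30, 138), (-21, 35, 138), (-27, 38, 133), (-39, 34, 118), (-45, 37, 114),
[... 1571 characters left out ...]
68, 30, 24), (-85, 23, 1)]
195 [(22, 62, 141), (11, 60, 128), (-46, 4, 25), (-63, -4, 0), (-54, 15, 24), (-57, 21, 24), (-62, 26, 22), (-69, 29, 16), (-82, 25, 0)]
196 [(22, 62, 136), (11, 58, 121), (-48, 0, 14), (-61, -3, -2), (-51, 17, 23), (-56, 22, 20), (-57, 30, 25), (-67, 29, 13), (-74, 32, 7)]
197 [(18, 56, 123), (11, 57, 116), (4, 58, 108), (-58, -1, -2), (-52, 15, 15), (-53, 24, 20), (-58, 28, 17), (-62, 34, 17), (-42, 64, 60)]
198 [(21, 59, 123), (14, 59, 114), (3, 57, 101), (-50, 6, 4), (-59, 6, -5), (-55, 21, 9), (-57, 28, 11), (-66, 28, 2), (-35, 70, 66)]
199 [(23, 59, 119), (15, 59, 110), (9, 62, 105), (-50, 5, 0), (-54, 11, -1), (-56, 18, 1), (-58, 26, 3), (-34, 62, 56), None]
```

View pics/s00.png

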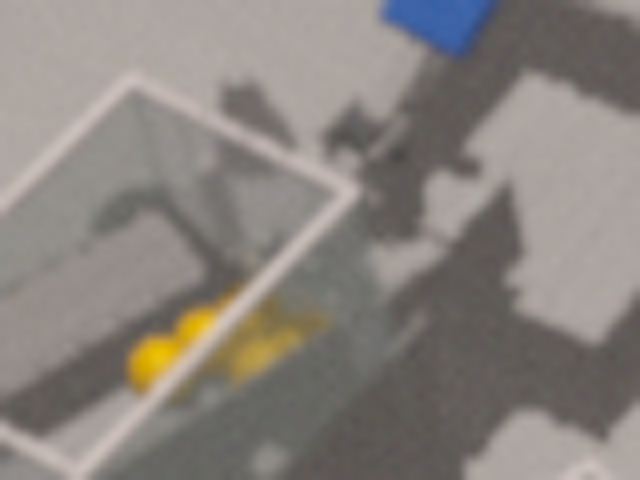

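View pics/w3.png

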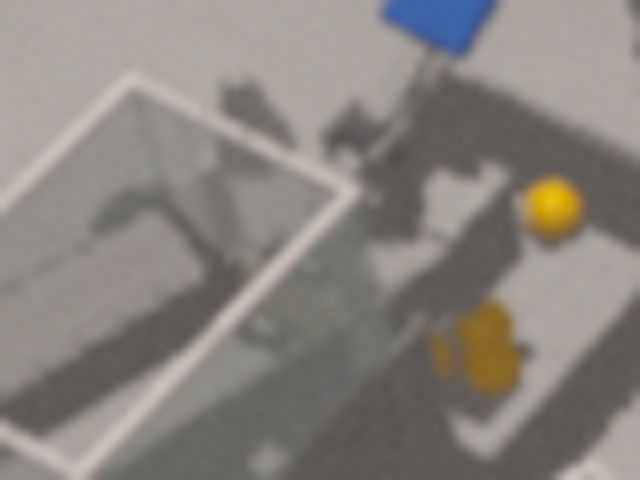

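```bash
python3 - <<'E'
from h import *
from cell import *
f=grab_frame("top");cv2.imwrite("pics/fin.png",f["pixels"])
a=load("top0.npz")["pixels"];d=cv2.absdiff(cv2.GaussianBlur(a,(5,5),0),cv2.GaussianBlur(f["pixels"],(5,5),0)).max(2)
m=(d>30).astype(np.uint8);k,l,st,c=cv2.connectedComponentsWithStats(m);print([s.tolist() for s in st[1:] if s[4]>12])
E
```

```text
[[344, 112, 18, 16, 172], [346, 129, 15, 6, 57], [329, 150, 11, 6, 49], [366, 151, 11, 20, 118], [325, 155, 5, 20, 54], [339, 170, 6, 6, 27], [334, 176, 8, 3, 20], [352, 193, 10, 8, 63], [376, 197, 9, 21, 112], [333, 206, 5, 20, 48], [307, 213, 72, 73, 1863], [354, 220, 158, 164, 13986], [442, 258, 8, 10, 43], [251, 268, 139, 110, 5297], [267, 272, 31, 27, 209], [414, 280, 29, 26, 265], [206, 282, 81, 102, 3011], [291, 305, 14, 11, 107], [256, 340, 5, 9, 33], [282, 346, 7, 10, 20], [379, 357, 23, 19, 72], [315, 360, 21, 14, 76], [290, 370, 4, 8, 13], [303, 375, 16, 9, 89], [326, 376, 38, 8, 162]]
```

View pics/fin.png

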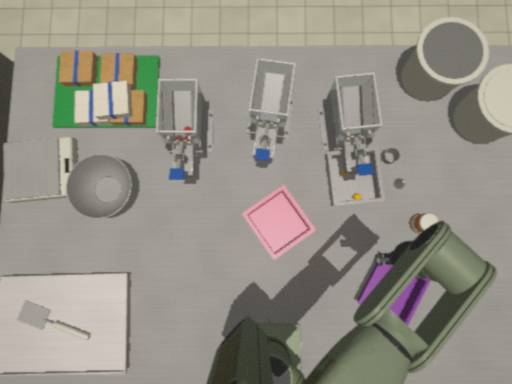

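The final top view shows the pan home at (355,178), the lever at rest with its paddle at (364,169), and the gold bin empty. The cup, nozzle, jar and the other dispensers haven't moved, and the arm is clear of everything.

```bash
python3 -c "
from cell import *
print(hand_in()); print(read_state()['time_s'])"
```

```text
the job is handed in; nothing more can be done
None
the job is handed in; nothing more can be done
```

I pushed the steel pan back against the gold dispenser, held its paddle down for about 3 s, then let it come up, and handed the job in. I could see only four of the five balls in the pan.

- **Pan:** it slid with 2–5 N and stopped at 20 N. It stands square to the dispenser (yaw 5.7°), about 8 mm off centre sideways by the camera. I pushed slightly sideways as well as back to reduce an initial offset of about 14 mm.
- **Lever and gate:** the paddle reached its stop with about 14 N on it. Afterwards it measured its original position (z 0.22 m), so I take the gate as shut; I did not see the gate itself.
- **Balls:** the bin looks empty from both cameras. One of the four visible balls sits on top of another, in a pile under the spout. The fifth is hidden there; I infer it is in the pan because the upper ball needs a hidden one to lean on.
- **Everything else:** comparing top views from before and after, the cup, nozzle, bowl and other two dispensers are unchanged. Much of the lower right, around the jar and purple pan, was shadowed or covered by the arm, so that check is weaker there. The arm was clear of everything at about 16.7 s.
- **Disagreements:** the real fingertips were about 44 mm (open) and 30 mm (shut) above the reported TCP height. My first push therefore passed over the pan without touching it, and I worked from camera heights after that. The two cameras also differed by about 5–8 mm sideways, more than the stated 2 mm.

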